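# Change over the module in a soldering fixture

## Robot

A 6-joint arm with a two-finger parallel gripper is mounted at the origin on the work surface. World frame = base frame: x ahead of the robot, y to its left, z up, the work surface at z = 0. Lengths are in mm, angles in degrees, forces in N, time in s.
With the tool pointing down it reaches from about 300 to 850 mm from the base axis. Payload 4.2 kg.
Tool frame: the origin (TCP) lies midway between the tips of the shut fingers; the grasp point (between the pads) lies 19 mm behind it; x points along the fingers, y is the direction in which the jaws open and shut, and the axes are right-handed (so a half turn about x gives the same grasp; the last joint's range is limited). The gripper opens to 91 mm and grips with 3 to 60 N. Pads are 32 mm wide; open, the fingers measure 118 mm over their backs; the gripper's body (76 mm by 178 mm) begins 60 mm behind the grasp point.
Start: joints at [66.234, 18.312, 89.639, -0, 72.044, -1.146], TCP at [221.163, 530.785, 189.276] pointing down, gripper open.
Joint ranges: [-177.97, 177.97], [-48.28, 115.42], [12.27, 149.76], [-77.06, 257.06], [2.81, 150.46], [-146.56, 146.56]. Speed limits (degrees/s): [147.25, 147.25, 180, 180, 180, 180].

## Interface

Orientations are given as [roll, pitch, yaw] about the fixed x, y, z axes, in that order (R = Rz(yaw) Ry(pitch) Rx(roll)).
In Python, from workcell import * gives the robot as it stands.
- The arm moves only by the shell command python3 -m handwheel 'ROWS' [FORCE]. ROWS is a JSON object of lists of equal length, an entry for each row: "gripper": the closure, from 0 (fully open) to 1 (shut); "offset": the shift along the tool's x, y, z in mm, a list of three; "rot": the turn, a rotation vector about the tool's x, y, z in degrees, a list of three. A call has 1 to 5 rows; each row is the pose to reach, as a shift and turn from the pose commanded when the call began, along the tool's axes at that moment; what a row does not reach only later rows make up. A row lasts 1/12 s, in which the tool goes at most 41.7 mm and 7.16 degrees, less where a joint would pass 70% of its speed; a pose out of reach is approached as far as the arm can. A call with a gripper value outside its range is refused whole. The fingers move at their own pace and stop on an object; FORCE is the grip in N (left out, the last holds). Time passes only in rows, so rows that repeat a pose let the fingers close. It gives the time, the measured TCP pose, the force and the opening at its end, in the units of the state.
- state(): the state, without advancing time (a new reading comes with each control period).
- grab_frame(name): name is "scene" or "top" or "wrist"; returns the picture (480x640x3 uint8, red, green, blue); there is no depth.
- camera_params(name): a dict with "fx", "fy", "cx", "cy" (pixels), "position" and "attitude" of the camera in the world; the wrist camera has in their place "hand_eye" (4x4, takes a point from camera to tool coordinates, whose origin is the TCP and whose axes are the tool frame's). Camera axes: x right, y up, looking along -z (the intrinsics and any distortion apply to the point x, -y, -z); pixel columns grow to the right and rows downward; lengths in mm; the calibration is good to about 2 mm. The wrist camera is an equidistant fisheye: a pixel r from the principal point sees the ray r / f radians off the axis. A picture is of the moment at which its call begins: read the wrist's pose just before it. camera_params takes no time and is no camera call.
- job_done(): hands the job in, once; it reports no verdict.
The state is a dict: "time_s": time; "qpos": joint angles; "qvel": joint speeds; "effort": joint torques, N m; "ee_pos": TCP position; "ee_rot": TCP orientation; "force": force on the tool from outside, world axes, zero at the start; "torque": the same for the moment, N m; "gripper_width": finger opening in mm.
Only numpy, scipy, OpenCV 4.12 (cv2) and the standard library are available. Lean on these libraries where they do the work, as an engineer would, in place of code of your own. Each camera call takes 0.05 s, during which the arm holds its last target.

## Task

Change over the soldering fixture: put the finished module (white case) that is in the orange fixture into the empty green pocket of the sloping rack, lying flat in it with its connector end uphill, and load the new module (blue case) from the rack into the fixture, flat on the channel floor with its connector end hard up against the steel stop. Set the modules down gently, without dropping or ramming them, and leave the red module, the spool, the bottle and the fume hood as they are.

Things in the scene. Friction and masses are not known exactly. Their poses are not given: they have to be found in the camera images.
- new_module: New module, blue case, lying in a foam nest of the rack, connector uphill: base flange 110 x 60 x 10 mm, on it centrally a case 90 (x) x 36 (y) x 30 mm, 40 mm tall in all; grip the case across its 36 mm. 0.25 to 0.5 kg. Black connector on the flange and yellow stripe on top at its +x end. Origin: centre of underside; x along the length to the connector, z out of the top.
- finished_module: Finished module, white case, lying in the fixture, connector against the stop: base flange 110 x 60 x 10 mm, on it centrally a case 90 (x) x 36 (y) x 30 mm, 40 mm tall in all; grip the case across its 36 mm. 0.25 to 0.5 kg. Black connector on the flange and yellow stripe on top at its +x end. Origin: centre of underside; x along the length to the connector, z out of the top.
- new_module_plug (a point): Connector end of the new module: 53 mm along +x from its origin, 19 mm above the underside.
- finished_module_plug (a point): Connector end of the finished module: 53 mm along +x from its origin, 19 mm above the underside.
- rework_module: Module of the same shape with a red case, lying in another nest of the rack; to be left alone. Origin and axes as for the others.
- green_nest: Empty green-lined foam nest, fixed on the rack. 132 x 76 mm outside; pocket 116 (x) x 66 (y) mm, 9 mm deep over a 6 mm floor. Origin: centre of its underside; x up the slope, z square out of it (25 degrees from vertical). The nests of the blue and red modules are alike but white; the three lie side by side, 78 mm apart, in any order.
- rack: Fixed sloping feed rack: grey plate 150 (along the slope) x 250 mm, sloping 25 degrees, low side towards the robot, on wooden legs. Origin: on the table under the plate's centre, which is 80 mm up (plate's high edge about 112 mm, tops of modules lying in it up to 145 mm); x level, towards the high side; y across; z up.
- fixture: Fixed orange soldering fixture: base 190 (x) x 110 x 12 mm, channel 63 mm wide between two rails 12 mm wide and 9 mm high over the channel floor, which is 12 mm above the table. A cross wall closes the channel's -x end (inner face at x = -80 mm). Origin: centre of underside; x along the channel towards the stop, z up.
- stop: Fixed steel stop block across the channel, 10 (x) x 62 x 16 mm high, on the channel floor, two black knobs on top; its place along the channel differs each time. Origin: centre of underside; axes as the fixture. The module's flange bears on its -x face, 5 mm from the origin.
- spool: Aluminium solder spool standing on the table near the far end of the fixture, 54 mm diameter, 50 mm tall; loose. Origin: centre of its underside.
- bottle: White bottle with red cap standing between rack and fixture, 56 mm diameter, 150 mm tall; loose. Origin: centre of its underside.
- fume_hood: Fixed fume extractor between rack and fixture: upright blue hose with an orange funnel, 68 mm largest diameter, 190 mm tall. Origin: centre of its underside.
Mind the look-alikes: they are no part of the job. There is more than one size of the fixture; the one meant has the size given above.

How it is judged (in metres and radians):
At the end, for the whole second after the job is handed in: Blue module flat in the fixture (within 2 mm of the floor, 0.025 rad flat, 0.035 rad square), connector end within 2.5 mm of the stop; white one flat in the green pocket (within 2.5 mm), connector uphill; both at rest. Red module within 8 mm, spool and bottle within 20 mm of their starts (x of new_module in the frame of stop between -0.0625 and -0.057 m and y of new_module in the frame of fixture between -0.003 and 0.003 m and z of new_module in the frame of fixture between 0.009 and 0.014 m and angle between the z axis of new_module and the z axis of fixture, either way round below 0.025 rad and angle between the x axis of new_module and the x axis of fixture, either way round below 0.035 rad and x of new_module_plug in the frame of stop above -0.02 m and x of finished_module in the frame of green_nest between -0.006 and 0.006 m and y of finished_module in the frame of green_nest between -0.006 and 0.006 m and z of finished_module in the frame of green_nest between 0.003 and 0.0085 m and angle between the z axis of finished_module and the z axis of green_nest, either way round below 0.04 rad and angle between the x axis of finished_module and the x axis of green_nest, either way round below 0.12 rad and x of finished_module_plug in the frame of green_nest above 0.03 m and linear speed of each of new_module, finished_module below 0.01 m/s and distance of rework_module from where it was at the start of the episode below 0.008 m and distance of each of spool, bottle from where it was at the start of the episode below 0.02 m); the robot touches nothing.
It fails at once if a module is rammed against the stop (over 60 N) (contact force between any of new_module, finished_module and stop above 60 N).
It fails at once if a module is dropped or rammed into the fixture or the green nest (over 80 N) (contact force between any of new_module, finished_module and fixture above 80 N or contact force between finished_module and green_nest above 80 N).
It fails at once if the red module, spool or bottle is knocked away (over 30 mm) (distance of any of rework_module, spool, bottle from where it was at the start of the episode above 0.03 m).
It fails at once if something bumps the fume hood (over 25 N) (contact force between fume_hood and anything else above 25 N).
It also fails if it takes over 72 s, if anything falls off the work surface, if the arm or the gripper's body presses on something with over 40 N, if the wrist force passes 120 N, or if a joint passes its speed limit or range.

## Working session

There is one attempt and no reset: what is moved stays moved. The work goes in short steps, Python scripts to look and compute and a shell command to move; the robot and the scene stay as the last step left them, time stands still between calls to the robot, and variables do not carry over. Pictures are saved under pics/ and viewed, and the job is handed in when it is done.

```bash
ls; mkdir -p pics; python3 - <<'E'
from workcell import *
import cv2
for n in ["scene","top","wrist"]:
    s=state()
    im=grab_frame(n); cv2.imwrite(f"pics/{n}0.png",im[:,:,::-1])
    print(n,{k:v for k,v in camera_params(n).items()})
print(s)
E
```

```text
pics
scene {'fx': 528.1786454881677, 'fy': 528.1786454881677, 'cx': 315.60375751384225, 'cy': 236.0106860400628, 'position': array([1076.23004436,  402.37293349,  875.17102437]), 'attitude': array([ 41.23039146,   0.43967108, 126.70668175])}
top {'fx': 556.9053486412644, 'fy': 556.9053486412644, 'cx': 313.72166925813275, 'cy': 235.79731369571732, 'position': array([ 271.07416498,   -9.52375009, 1440.66772128]), 'attitude': array([ 10.74222112,   0.64743684, -91.09706786])}
wrist {'fx': 371.64829954431775, 'fy': 371.64829954431775, 'cx': 326.2414396471798, 'cy': 238.12515499979247, 'hand_eye': array([[ 7.48718126e-04,  2.83456975e-01, -9.58984662e-01,
        -1.95784761e+02],
       [ 9.99999713e-01, -3.26114401e-04,  6.84347242e-04,
         1.09021733e+00],
       [-1.18755710e-04, -9.58984899e-01, -2.83457138e-01,
        -8.09987750e+01],
       [ 0.00000000e+00,  0.00000000e+00,  0.00000000e+00,
         1.00000000e+00]])}
{'time_s': 0.1, 'qpos': array([ 6.62334808e+01,  1.83475927e+01,  8.96990594e+01, -2.93901633e-03,
        7.20442805e+01, -1.14771055e+00]), 'qvel': array([-0.03237565, -0.09477807, -0.24948093, -0.00926069,  0.05482304,
       -0.01145882]), 'effort': array([ 1.87537204e-03, -4.13333309e+01, -2.32506180e+01,  7.28410366e-02,
        4.21131158e-02, -5.37844107e-05]), 'ee_pos': array([220.97829837, 530.3104579 , 188.51066984]), 'ee_rot': array([ -89.38751907,   89.90902449, -112.00541949]), 'force': array([ 0.37975305, -0.34704421, -0.64307022]), 'torque': array([ 7.39609342e-02,  4.00482281e-05, -1.35402372e-02]), 'gripper_width': 90.67195549429935}
```

View pics/scene0.png

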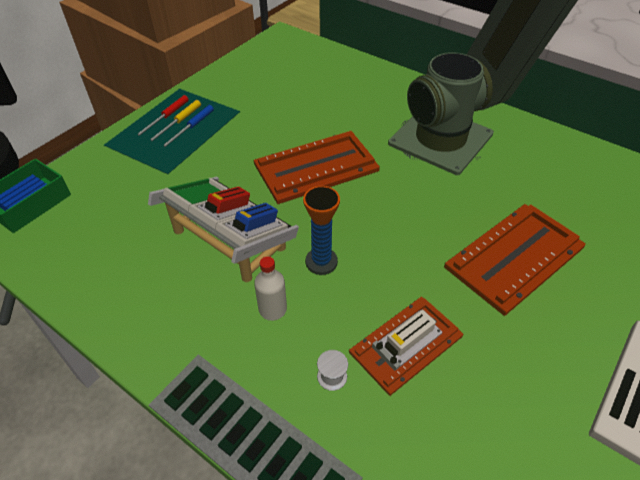

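View pics/top0.png

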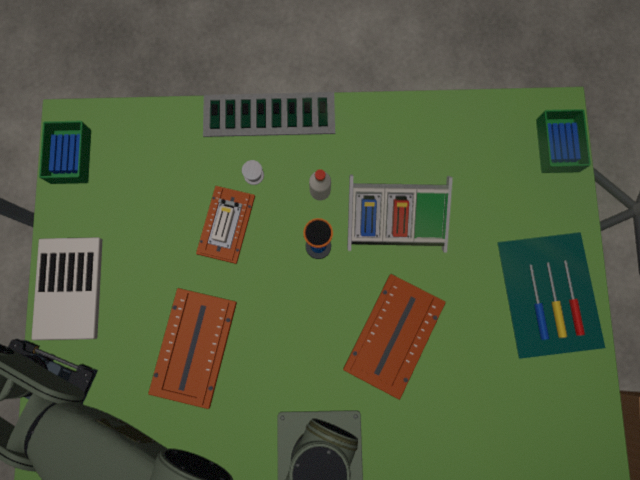

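View pics/wrist0.png

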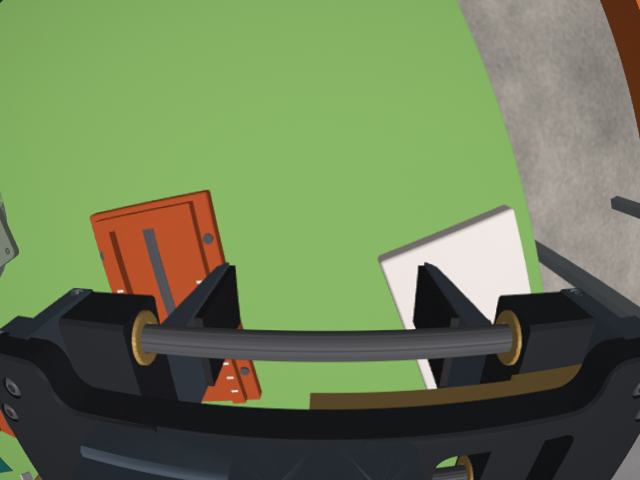

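```bash
cat > h.py <<'E'
import numpy as np, cv2
from scipy.spatial.transform import Rotation as R
from workcell import *
def K(p): return np.array([[p['fx'],0,p['cx']],[0,p['fy'],p['cy']],[0,0,1]])
def rot(a): return R.from_euler('xyz',a,degrees=True)
def ray(name,uv,st=None):
    p=camera_params(name); u,v=uv
    x=(u-p['cx'])/p['fx']; y=(v-p['cy'])/p['fy']
    if name=='wrist':
        th=np.hypot(x,y); d=np.array([np.sin(th)*x/th,np.sin(th)*y/th,np.cos(th)])
        d=np.array([d[0],-d[1],-d[2]]); H=np.array(p['hand_eye'])
        Rt=rot(st['ee_rot']).as_matrix()
        return Rt@H[:3,3]+np.array(st['ee_pos']), Rt@H[:3,:3]@d
    d=np.array([x,-y,-1.]); d/=np.linalg.norm(d)
    return np.array(p['position']), rot(p['attitude']).as_matrix()@d
def proj(name,P,st=None):
    p=camera_params(name); P=np.atleast_2d(P)
    if name=='wrist':
        H=np.array(p['hand_eye']); Rt=rot(st['ee_rot']).as_matrix()
        Rc=Rt@H[:3,:3]; t=Rt@H[:3,3]+np.array(st['ee_pos'])
    else: Rc=rot(p['attitude']).as_matrix(); t=np.array(p['position'])
    c=(P-t)@Rc; c=c*[1,-1,-1]
    if name=='wrist':
        r=np.hypot(c[:,0],c[:,1]); th=np.arctan2(r,c[:,2]); f=th/np.maximum(r,1e-9)
        return np.c_[p['cx']+p['fx']*f*c[:,0],p['cy']+p['fy']*f*c[:,1]]
    return np.c_[p['cx']+p['fx']*c[:,0]/c[:,2],p['cy']+p['fy']*c[:,1]/c[:,2]]
def at_z(r,z): o,d=r; return o+d*(z-o[2])/d[2]
def tri(*rs):
    A=np.zeros((3,3));b=np.zeros(3)
    for o,d in rs:
        M=np.eye(3)-np.outer(d,d); A+=M; b+=M@o
    X=np.linalg.solve(A,b); return X,[float(np.linalg.norm((np.eye(3)-np.outer(d,d))@(X-o))) for o,d in rs]
def toolR(approach,yax):
    x=np.array(approach,float);x/=np.linalg.norm(x); y=np.array(yax,float); y-=x*(x@y); y/=np.linalg.norm(y)
    return np.c_[x,y,np.cross(x,y)]
def delta(tgt,Rt,s=None):
    s=s or state(); Rc=rot(s['ee_rot']).as_matrix()
    o=Rc.T@(np.array(tgt)-np.array(s['ee_pos'])); rv=R.from_matrix(Rc.T@Rt).as_rotvec(degrees=True)
    print('offset',o.round(1),'rot',rv.round(2),'|o|',np.linalg.norm(o).round(1),'|r|',np.linalg.norm(rv).round(2))
def crop(src,dst,x0,y0,x1,y1,k):
    im=cv2.imread(src)[y0:y1,x0:x1]; cv2.imwrite(dst,cv2.resize(im,None,fx=k,fy=k,interpolation=cv2.INTER_CUBIC))
E
python3 - <<'E'
from h import *
crop('pics/top0.png','pics/t_fix.png',185,175,265,275,6)
crop('pics/top0.png','pics/t_rack.png',335,165,465,265,6)
crop('pics/scene0.png','pics/s_fix.png',340,290,470,400,6)
crop('pics/scene0.png','pics/s_rack.png',140,165,310,285,4)
E
```

```text
(no output)
```

View pics/t_fix.png

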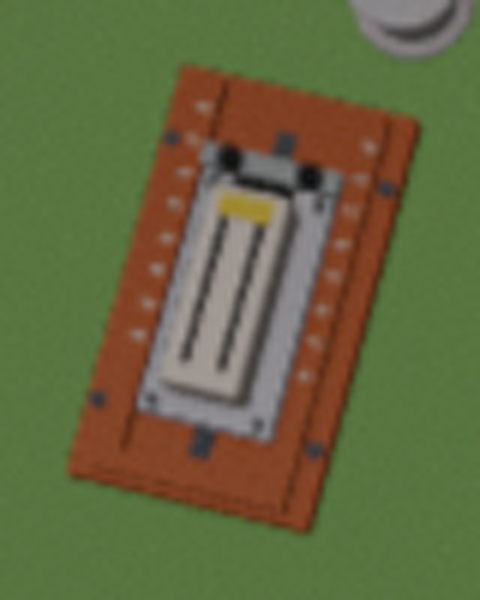

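View pics/t_rack.png

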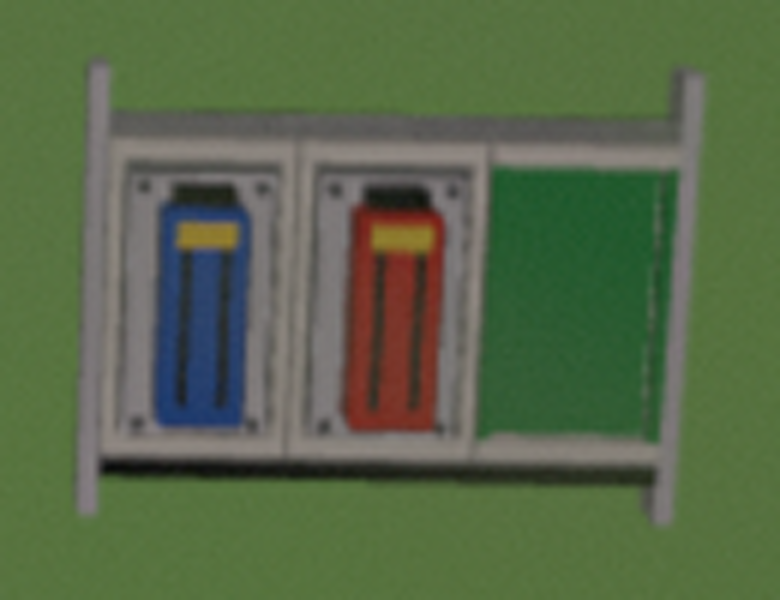

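View pics/s_fix.png

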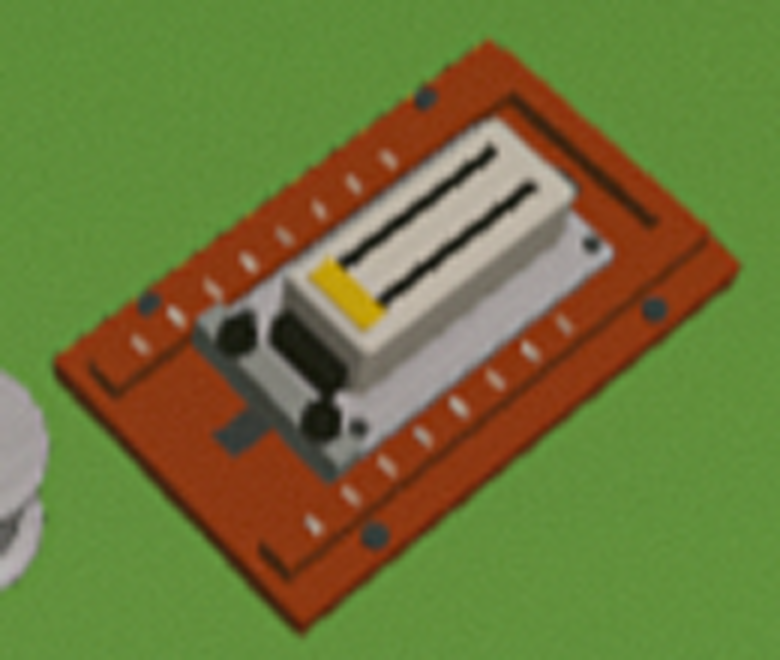

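View pics/s_rack.png

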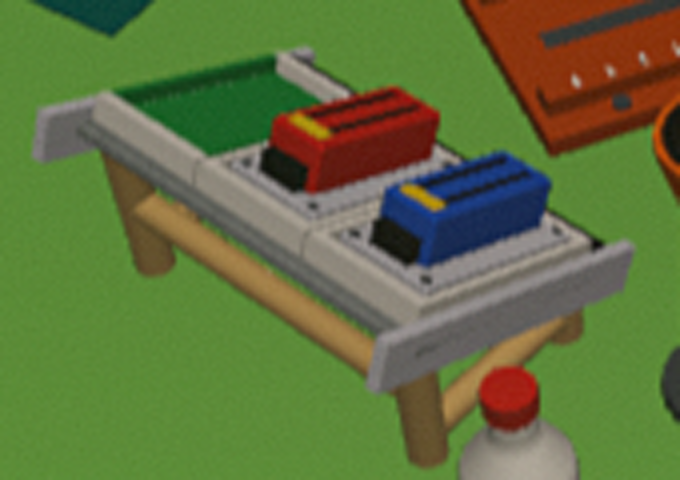

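```bash
python3 - <<'E'
from h import *
tf=lambda x,y:ray('top',(185+x/6,175+y/6)); tr=lambda x,y:ray('top',(335+x/6,165+y/6))
sf=lambda x,y:ray('scene',(340+x/6,290+y/6)); sr=lambda x,y:ray('scene',(140+x/4,165+y/4))
def show(n,L):
    for a,b in L:
        X,e=tri(a,b); print(n,X.round(1),np.round(e,1))
show('white',[(tf(222,192),sf(368,330)),(tf(275,195),sf(308,275)),(tf(270,222),sf(328,260)),(tf(217,217),sf(384,302)),(tf(186,360),sf(534,184)),(tf(222,370),sf(494,148)),(tf(160,385),sf(577,188)),(tf(240,402),sf(495,118))])
show('blue',[(tr(178,223),sr(432,211)),(tr(240,222),sr(390,193)),(tr(237,250),sr(401,184)),(tr(177,247),sr(445,204)),(tr(181,405),sr(522,171)),(tr(220,407),sr(503,155))])
for n,uv in [('bottle cap top',(320,175)),('hood',(318,232)),('spool',(252,170))]:
    print(n,[at_z(ray('top',uv),z).round(0) for z in (150,190,50)])
print('bottle',tri(ray('top',(320,175)),ray('scene',(267,264)))); print('hood',tri(ray('top',(318,231)),ray('scene',(322,200))));print('spool',tri(ray('top',(252,170)),ray('scene',(332,362))))
E
```

```text
white [615.2 237.1  49. ] [1.5 1.5]
white [612.3 213.9  52.9] [1.8 1.8]
white [601.8 215.9  49. ] [1. 1.]
white [604.5 237.6  50.3] [0.1 0.1]
white [542.2 251.8  48.8] [1.6 1.6]
white [537.7 236.1  48.5] [1.2 1.2]
white [532.6 262.9  44.6] [1. 1.]
white [524.5 229.5  43.2] [1.6 1.6]
blue [ 598.9 -123.6  134.2] [0.5 0.5]
blue [ 599.9 -149.4  131.5] [0.3 0.3]
blue [ 589.9 -149.4  129.1] [1.9 1.9]
blue [ 589.8 -123.3  131.5] [0.2 0.2]
blue [ 530.8 -125.6  104.1] [0.6 0.6]
blue [ 528.9 -140.7  105.3] [0.1 0.1]
bottle cap top [array([665., -18., 150.]), array([653., -17., 190.]), array([695., -18.,  50.])]
hood [array([525., -10., 150.]), array([517., -10., 190.]), array([545., -10.,  50.])]
spool [array([681., 146., 150.]), array([668., 142., 190.]), array([713., 158.,  50.])]
bottle (array([667.44225974, -17.26376821, 140.68306734]), [0.4820325600441431, 0.48203256004416206])
hood (array([518.96098235,  -7.91054966, 186.74691837]), [2.370996911171759, 2.370996911171651])
spool (array([713.46316852, 158.92048301,  47.93408563]), [0.23571813962609506, 0.23571813962612348])
```

```bash
python3 - <<'E'
from h import *
s=state(); M=rot(s['ee_rot']).as_matrix(); print(M.round(3))
a=np.radians(-14); fx=[np.cos(a),np.sin(a),0]; fy=[-np.sin(a),np.cos(a),0]
for sg in (1,-1):
    delta([540,242,200],toolR([0,0,-1],np.array(fy)*sg))
E
```

```text
[[-0.001  0.385  0.923]
 [-0.001  0.923 -0.385]
 [-1.    -0.001 -0.   ]]
offset [ -11.2 -143.5  405.4] rot [-8.62 -0.01  0.08] |o| 430.2 |r| 8.62
offset [ -11.2 -143.5  405.4] rot [1.7138e+02 1.2000e-01 1.0000e-02] |o| 430.2 |r| 171.38
```

```bash
python3 -m handwheel '{"gripper":[0,0,0,0,0],"offset":[[-2,-13,37],[-4,-26,74],[-6,-39,111],[-8,-52,148],[-10,-65,185]],"rot":[[-2,0,0],[-4,0,0],[-6,0,0],[-8,0,0],[-8.6,0,0]]}' 30
python3 - <<'E'
from h import *
a=np.radians(-14); fx=[np.cos(a),np.sin(a),0]; fy=[-np.sin(a),np.cos(a),0]
delta([540,242,200],toolR([0,0,-1],np.array(fy)))
E
```

```text
time_s: 0.57
ee_pos: [367.8, 398.2, 199.1]
ee_rot: [-119.6, 90.0, -133.5]
force: [0.9, -0.4, 0.1]
gripper_width: 91.3
offset [  -0.9 -110.2  204.7] rot [ 0.09 -0.01  0.02] |o| 232.5 |r| 0.1
```

```bash
python3 -m handwheel '{"gripper":[0,0,0,0,0],"offset":[[0,-19,36],[0,-38,72],[0,-57,108],[0,-76,144],[0,-95,180]],"rot":[[0,0,0],[0,0,0],[0,0,0],[0,0,0],[0,0,0]]}'
python3 -m handwheel '{"gripper":[0,0],"offset":[[0,-5,10],[0,-5,10]],"rot":[[0,0,0],[0,0,0]]}'
python3 - <<'E'
from h import *
a=np.radians(-14); fx=[np.cos(a),np.sin(a),0]; fy=[-np.sin(a),np.cos(a),0]
s=state()
cv2.imwrite('pics/w1.png',grab_frame('wrist')[:,:,::-1])
delta([540,242,200],toolR([0,0,-1],np.array(fy)))
import json; json.dump({k:list(map(float,s[k])) for k in('ee_pos','ee_rot')},open('w1.json','w')); print(s['ee_pos'],s['ee_rot'])
E
```

```text
time_s: 0.98
ee_pos: [519.6, 262.2, 199.1]
ee_rot: [-173.4, 90.0, 172.6]
force: [0.7, 0.5, 0.4]
gripper_width: 91.3
time_s: 1.15
ee_pos: [529.0, 254.3, 198.6]
ee_rot: [-91.9, 90.0, -106.2]
force: [0.4, -0.1, 0.6]
gripper_width: 91.1
offset [ -1.4 -10.3  15.6] rot [-0.18 -0.08  0.01] |o| 18.7 |r| 0.19
[529.01021318 254.28184516 198.57221158] [ -91.94493586   89.95864093 -106.2152253 ]
```

View pics/w1.png

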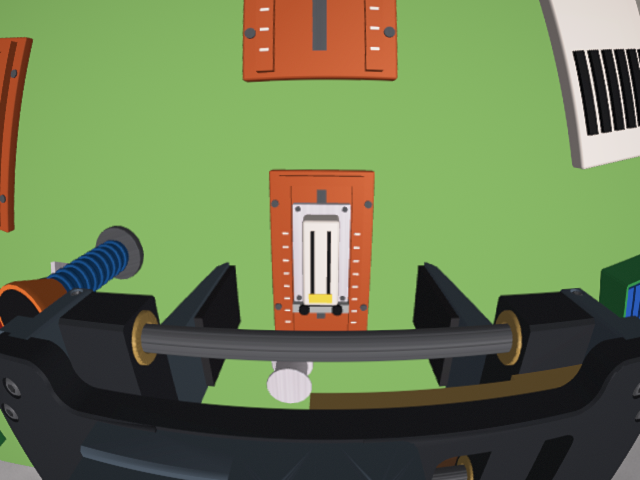

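```bash
python3 -m handwheel '{"gripper":[0,0,0,0],"offset":[[-10,-20,-20],[-20,-40,-40],[-20,-50,-50],[-20,-50,-50]],"rot":[[0,0,0],[0,0,0],[0,0,0],[0,0,0]]}'
python3 - <<'E'
from h import *
s=state()
cv2.imwrite('pics/w2.png',grab_frame('wrist')[:,:,::-1])
import json; json.dump({k:list(map(float,s[k])) for k in('ee_pos','ee_rot')},open('w2.json','w')); print(s['ee_pos'],s['ee_rot'],s['qvel'])
crop('pics/w1.png','pics/w1c.png',260,160,385,340,4)
im=cv2.imread('pics/w2.png'); cv2.imwrite('pics/w2b.png',im)
E
```

```text
time_s: 1.53
ee_pos: [462.8, 220.3, 220.2]
ee_rot: [171.6, 89.9, 157.7]
force: [0.4, 0.7, -0.9]
gripper_width: 91.3
[462.75894564 220.29379942 220.1760106 ] [171.58419074  89.93869721 157.66738645] [ 0.18939303  2.89395688 -2.93409679  0.15423668 -2.28031418  0.14756434]
```

View pics/w1c.png

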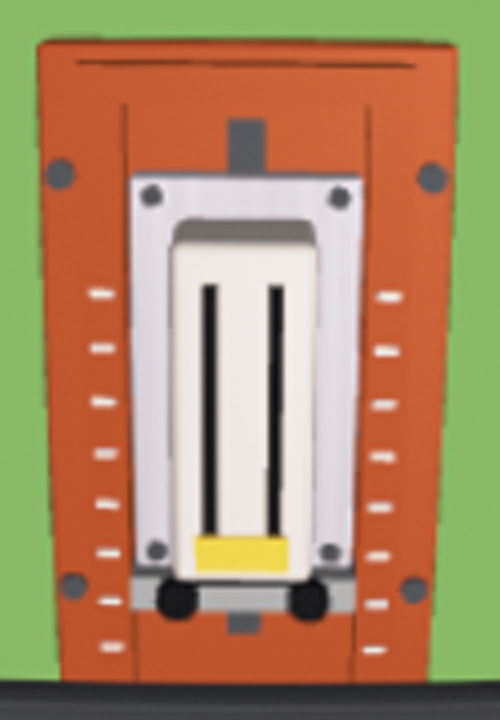

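View pics/w2.png

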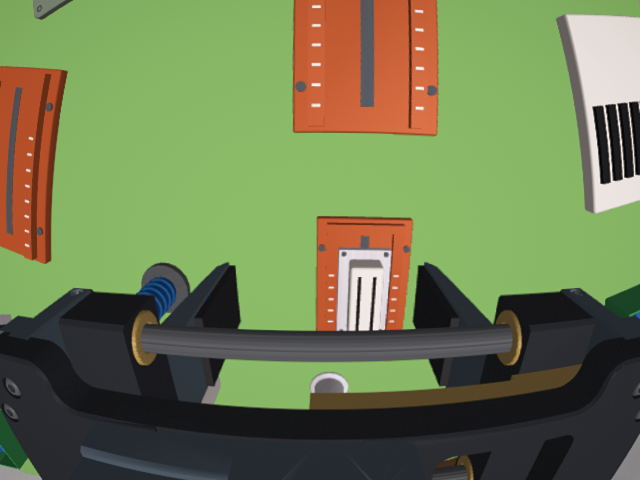

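```bash
python3 -m handwheel '{"gripper":[0,0,0,0,0],"offset":[[4,10,38],[8,20,76],[12,24,114],[15,24,130],[15,24,130]],"rot":[[0,0,0],[0,0,0],[0,0,0],[0,0,0],[0,0,0]]}'
python3 - <<'E'
from h import *
s=state()
cv2.imwrite('pics/w3.png',grab_frame('wrist')[:,:,::-1])
import json; json.dump({k:list(map(float,s[k])) for k in('ee_pos','ee_rot')},open('w3.json','w')); print(s['ee_pos'],s['ee_rot'],s['qvel'])
crop('pics/w3.png','pics/w3c.png',235,90,395,340,3)
crop('pics/w2.png','pics/w2c.png',300,205,430,335,5)
E
```

```text
time_s: 2.0
ee_pos: [601.3, 212.6, 201.5]
ee_rot: [-136.7, 89.9, -150.8]
force: [0.3, 0.1, 0.1]
gripper_width: 90.9
[601.28497948 212.55581349 201.53641081] [-136.73794438   89.93182935 -150.78580124] [ 1.45037677 -3.36314234  4.0097725   1.49836865  2.35919581  1.01978209]
```

View pics/w3c.png

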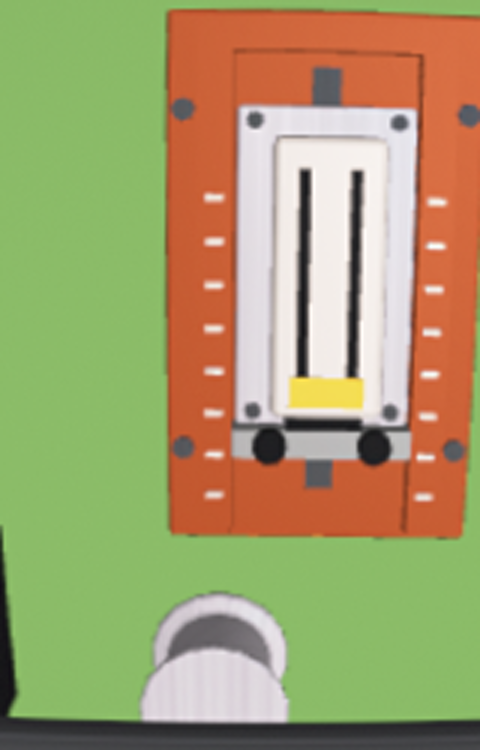

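View pics/w2c.png

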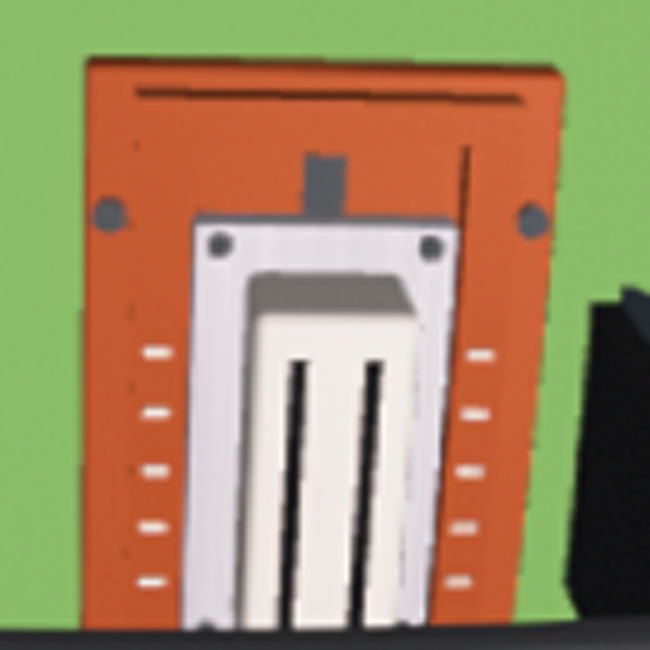

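```bash
python3 - <<'E'
from h import *
import json
s1=json.load(open('w1.json'));s3=json.load(open('w3.json'))
A=lambda x,y:ray('wrist',(260+x/4,160+y/4),s1); B=lambda x,y:ray('wrist',(235+x/3,90+y/3),s3)
L={'fl':[(152,197,255,120),(339,198,400,123),(157,552,252,411),(330,552,390,412)],
'stripe':[(196,537,290,378),(288,537,364,379),(287,571,363,408),(195,571,289,407)],
'slot':[(209,286,305,170),(276,286,357,170)],
'rail':[(59,174,182,108),(431,178,469,115),(74,586,182,447),(414,590,453,450)],
'knob':[(177,600,269,446),(307,600,374,447)]}
for k,v in L.items():
    P=[]
    for a,b,c,d in v:
        X,e=tri(A(a,b),B(c,d)); P.append(X); print(k,X.round(1),np.round(e[0],1))
    P=np.array(P); print(' mean',P.mean(0).round(1))
    Z={'fl':22,'stripe':52,'rail':21}.get(k)
    if Z and len(v)==4:
      Q=np.array([at_z(B(c,d),Z) for a,b,c,d in v]); Q1=np.array([at_z(A(a,b),Z) for a,b,c,d in v])
      print(' fixed z B',Q.mean(0).round(1),'A',Q1.mean(0).round(1))
      if k!='stripe':
        for q in(Q,Q1):
          d=q[2]+q[3]-q[0]-q[1]; print(' yaw',np.degrees(np.arctan2(d[1],d[0])).round(2), 'len',np.linalg.norm(d)/2)
E
```

```text
fl [520.1 227.4  23.2] 0.2
fl [532.3 273.8  23.2] 0.0
fl [616.7 201.9  23. ] 0.1
fl [628.8 248.3  22.3] 0.0
 mean [574.5 237.8  22.9]
 fixed z B [574.5 237.8  22. ] A [574.8 237.8  22. ]
 yaw -14.85 len 100.03586371190784
 yaw -14.82 len 99.93039809863222
stripe [601.6 218.7  53.2] 0.0
stripe [607.6 241.3  52.6] 0.1
stripe [616.7 238.8  53.2] 0.2
stripe [610.5 216.1  54. ] 0.0
 mean [609.1 228.7  53.2]
 fixed z B [609.4 228.7  52. ] A [609.6 228.5  52. ]
slot [539.  238.8  52.8] 0.0
slot [542.7 254.3  53.5] 0.0
 mean [540.9 246.6  53.1]
rail [509.8 204.2  14. ] 0.1
rail [534.9 298.5  14.7] 0.2
rail [626.3 173.2  12.3] 0.3
rail [650.7 268.1  13.9] 0.2
 mean [580.4 236.   13.7]
 fixed z B [579.2 236.   21. ] A [577.9 236.9  21. ]
 yaw -14.94 len 117.64728136455118
 yaw -14.64 len 117.53677718044538
knob [627.4 205.3  33.4] 0.1
knob [636.5 239.8  32.8] 0.2
 mean [632.  222.5  33.1]
```

```bash
cat >> h.py <<'E'
def fixR(yaw=-14.85):
    a=np.radians(yaw); return toolR([0,0,-1],[-np.sin(a),np.cos(a),0])
E
python3 - <<'E'
from h import *
delta([574.5,237.8,90],fixR())
E
```

```text
offset [112.2  18.3 -29.6] rot [ 0.82 -0.14  0.05] |o| 117.5 |r| 0.84
```

```bash
python3 -m handwheel '{"gripper":[0.1,0.1,0.1,0.1,0.1],"offset":[[30,10,-20],[66,18,-29.6],[100,18.3,-29.6],[112,18.3,-29.6],[112,18.3,-29.6]],"rot":[[0.8,0,0],[0.8,-0.1,0],[0.8,-0.1,0],[0.8,-0.1,0],[0.8,-0.1,0]]}'
python3 - <<'E'
from h import *
delta([574.5,237.8,26],fixR())
E
```

```text
time_s: 2.47
ee_pos: [569.8, 237.3, 88.7]
ee_rot: [-140.9, 89.6, -155.7]
force: [-1.1, 0.2, 0.2]
gripper_width: 82.1
offset [62.6  2.   4.8] rot [ 0.14 -0.31  0.25] |o| 62.8 |r| 0.43
```

```bash
python3 -m handwheel '{"gripper":[0.1,0.1,0.1,0.1,0.1],"offset":[[20,2,3.5],[38,2,3.5],[48,2,3.5],[48,2,3.5],[48,2,3.5]],"rot":[[0.1,0,0],[0.1,0,0],[0.1,0,0],[0.1,0,0],[0.1,0,0]]}'
python3 - <<'E'
from h import *
print(state()['qvel'].round(1))
delta([574.5,237.8,26],fixR())
E
```

```text
time_s: 2.88
ee_pos: [578.1, 238.5, 45.2]
ee_rot: [17.1, 89.9, 2.2]
force: [-0.2, 0.3, -0.1]
gripper_width: 82.2
[-0.2 -0.8 -1.2 -0.  -0.2  0.1]
offset [19.1 -1.6 -3.3] rot [-0.05  0.13 -0.04] |o| 19.5 |r| 0.14
```

```bash
python3 -m handwheel '{"gripper":[0.1,0.1,0.1,0.1],"offset":[[8,-1,-2],[15,-1.6,-3.3],[18,-1.6,-3.3],[18,-1.6,-3.3]],"rot":[[0,0,0],[0,0.1,0],[0,0.1,0],[0,0.1,0]]}'
python3 - <<'E'
from h import *
s=state();print(s['qvel'].round(1),s['force'])
delta([574.5,237.8,26],fixR())
cv2.imwrite('pics/w4.png',grab_frame('wrist')[:,:,::-1])
E
```

```text
time_s: 3.22
ee_pos: [573.8, 237.0, 25.6]
ee_rot: [-148.9, 89.9, -163.8]
force: [-0.1, -0.3, -0.3]
gripper_width: 82.1
[-0.1 -0.3 -0.9 -0.   0.6  0. ] [-0.10120821 -0.30597703 -0.25556308]
offset [-0.4  1.   0.5] rot [-0.08 -0.07  0.04] |o| 1.2 |r| 0.11
```

View pics/w4.png

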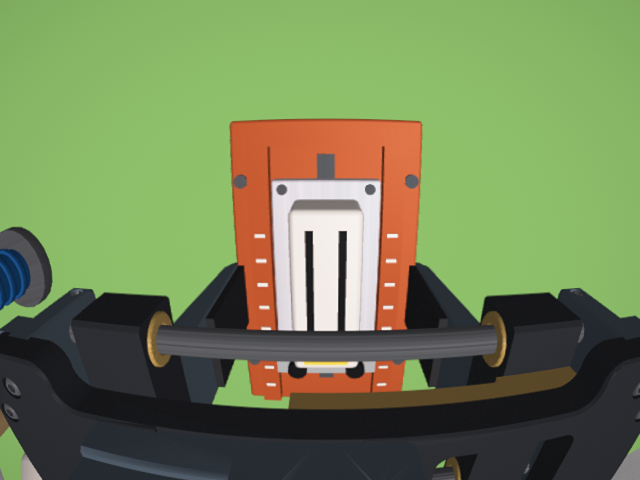

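```bash
python3 -m handwheel '{"gripper":[0.4,0.5,0.6,0.7,0.8],"offset":[[0,1,0],[0,1,0],[0,1,0],[0,1,0],[0,1,0]],"rot":[[0,0,0],[0,0,0],[0,0,0],[0,0,0],[0,0,0]]}' 30
python3 -m handwheel '{"gripper":[1,1,1],"offset":[[0,0,0],[0,0,0],[0,0,0]],"rot":[[0,0,0],[0,0,0],[0,0,0]]}' 30
python3 - <<'E'
from h import *
s=state();print(s['qvel'].round(1),s['force'])
delta([574.5,237.8,26],fixR())
E
```

```text
time_s: 3.68
ee_pos: [574.8, 238.2, 26.4]
ee_rot: [46.7, 90.0, 31.8]
force: [-0.5, 1.1, 0.1]
gripper_width: 51.6
time_s: 3.93
ee_pos: [574.6, 237.8, 26.3]
ee_rot: [-109.7, 90.0, -124.6]
force: [-1.0, -1.0, 1.0]
gripper_width: 34.8
[ 0.  -0.  -0.   0.1  0.   0. ] [-1.04733308 -1.04564164  0.96273963]
offset [ 0.3 -0.  -0.1] rot [-0.06 -0.01  0.04] |o| 0.3 |r| 0.07
```

```bash
python3 -m handwheel '{"gripper":[1,1,1,1,1],"offset":[[-4,0,0],[-14,0,0],[-34,0,0],[-64,0,0],[-100,0,0]],"rot":[[0,0,0],[0,0,0],[0,0,0],[0,0,0],[0,0,0]]}'
python3 -m handwheel '{"gripper":[1,1,1,1,1],"offset":[[-40,0,0],[-80,0,0],[-120,0,0],[-150,0,0],[-150,0,0]],"rot":[[0,0,0],[0,0,0],[0,0,0],[0,0,0],[0,0,0]]}'
python3 - <<'E'
from h import *
s=state()
cv2.imwrite('pics/w5.png',grab_frame('wrist')[:,:,::-1])
Rr=toolR([0,0,-1],[0,1,0])
delta([500,-60,300],Rr)
E
```

```text
time_s: 4.35
ee_pos: [573.0, 237.6, 125.6]
ee_rot: [-146.8, 89.7, -161.7]
force: [0.9, 0.4, -2.8]
gripper_width: 34.8
time_s: 4.77
ee_pos: [577.5, 239.4, 285.1]
ee_rot: [37.5, 89.1, 22.5]
force: [0.3, 0.1, -2.6]
gripper_width: 34.9
offset [ -20.7 -308.3    3.5] rot [-14.92   0.44  -0.26] |o| 309.0 |r| 14.92
```

View pics/w5.png

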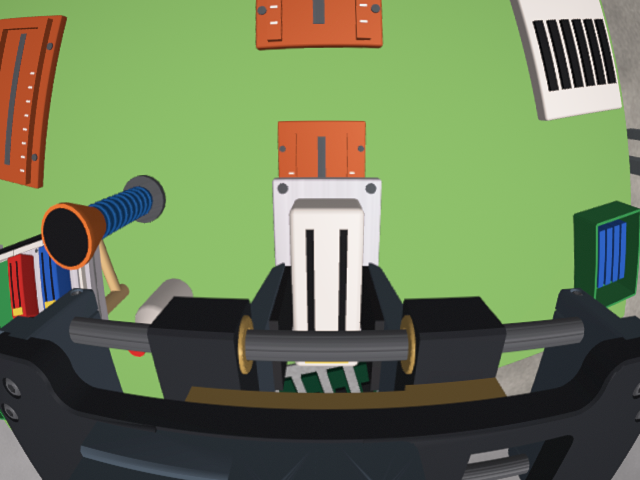

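```bash
python3 -m handwheel '{"gripper":[1,1,1,1,1],"offset":[[-4,-40,0],[-8,-80,0],[-12,-120,0],[-16,-160,0],[-20,-200,0]],"rot":[[-3,0,0],[-6,0,0],[-9,0,0],[-12,0.4,0],[-14.9,0.4,0]]}'
python3 - <<'E'
from h import *
Rr=toolR([0,0,-1],[0,1,0])
delta([500,-190,310],Rr)
E
```

```text
time_s: 5.23
ee_pos: [521.3, 43.4, 294.2]
ee_rot: [176.3, 89.3, 176.4]
force: [1.5, -0.5, -4.0]
gripper_width: 34.4
offset [ -15.8 -233.3  -22.1] rot [ 0.17 -0.66 -0.04] |o| 234.9 |r| 0.68
```

```bash
python3 -m handwheel '{"gripper":[1,1,1,1,1],"offset":[[-4,-40,-4],[-8,-80,-8],[-12,-120,-12],[-14,-160,-16],[-15,-200,-22]],"rot":[[0,0,0],[0,0,0],[0,-0.3,0],[0,-0.3,0],[0,-0.3,0]]}'
python3 -m handwheel '{"gripper":[1,1,1],"offset":[[0,-20,0],[0,-25,0],[0,-25,0]],"rot":[[0,0,0],[0,0,0],[0,0,0]]}'
python3 - <<'E'
from h import *
import json
s=state()
cv2.imwrite('pics/w6.png',grab_frame('wrist')[:,:,::-1])
json.dump({k:list(map(float,s[k])) for k in('ee_pos','ee_rot')},open('w6.json','w')); print(s['ee_pos'],s['qvel'].round(1))
E
```

```text
time_s: 5.65
ee_pos: [499.9, -156.6, 309.6]
ee_rot: [153.0, 89.7, 153.0]
force: [0.8, -0.3, -4.0]
gripper_width: 34.6
time_s: 5.9
ee_pos: [500.2, -180.9, 309.1]
ee_rot: [152.1, 89.7, 151.9]
force: [0.5, -0.7, -4.4]
gripper_width: 34.6
[ 500.24055492 -180.93862347  309.14518351] [ 2.8 -0.7 -0.   1.5  0.7  0.8]
```

View pics/w6.png

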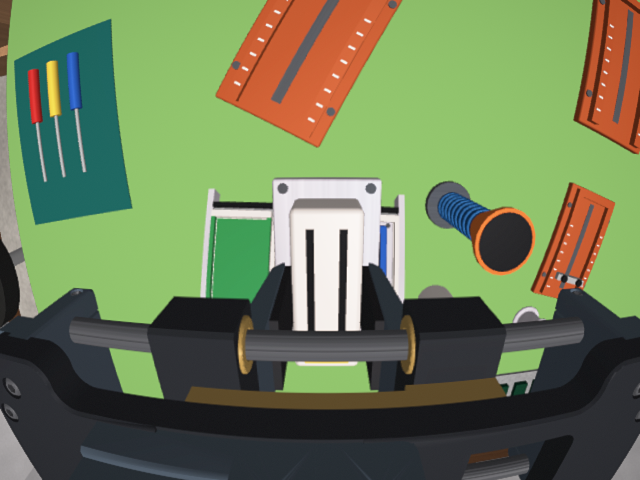

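```bash
python3 -m handwheel '{"gripper":[1,1,1,1,1],"offset":[[0,20,36],[0,40,72],[0,55,108],[0,55,120],[0,55,120]],"rot":[[0,0,0],[0,0,0],[0,0,0],[0,0,0],[0,0,0]]}'
python3 - <<'E'
from h import *
import json
s=state()
cv2.imwrite('pics/w7.png',grab_frame('wrist')[:,:,::-1])
json.dump({k:list(map(float,s[k])) for k in('ee_pos','ee_rot')},open('w7.json','w')); print(s['ee_pos'],s['qvel'].round(1))
E
```

```text
time_s: 6.37
ee_pos: [623.9, -121.5, 308.4]
ee_rot: [143.6, 89.7, 143.8]
force: [-0.2, -0.4, -3.2]
gripper_width: 34.2
[ 623.87567107 -121.48731895  308.44052257] [-2.1 -2.9  3.6 -1.4  2.5 -0.5]
```

View pics/w7.png

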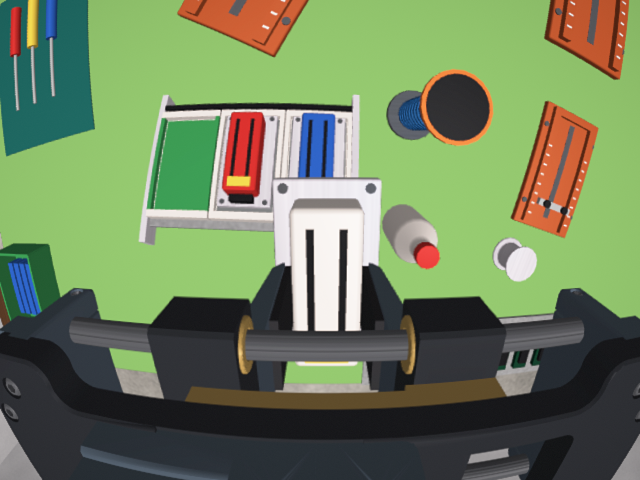

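```bash
python3 -m handwheel '{"gripper":[1,1,1,1,1],"offset":[[0,-41,0],[0,-82,0],[0,-123,2],[0,-164,6],[0,-205,10]],"rot":[[0,0,0],[0,0,0],[0,0,0],[0,0,0],[0,0,0]]}'
python3 -m handwheel '{"gripper":[1,1,1],"offset":[[0,-20,0],[0,-25,0],[0,-25,0]],"rot":[[0,0,0],[0,0,0],[0,0,0]]}'
python3 - <<'E'
from h import *
import json
s=state()
cv2.imwrite('pics/w8.png',grab_frame('wrist')[:,:,::-1])
json.dump({k:list(map(float,s[k])) for k in('ee_pos','ee_rot')},open('w8.json','w')); print(s['ee_pos'],s['qvel'].round(1))
crop('pics/w7.png','pics/w7c.png',130,85,370,255,3)
E
```

```text
time_s: 6.83
ee_pos: [629.7, -330.7, 311.5]
ee_rot: [145.3, 89.8, 145.3]
force: [1.0, -0.6, -2.5]
gripper_width: 34.5
time_s: 7.08
ee_pos: [629.9, -356.0, 310.1]
ee_rot: [146.6, 89.8, 146.5]
force: [-1.0, 1.5, -3.7]
gripper_width: 34.3
[ 629.86326567 -356.01857712  310.08435596] [ 2.5 -1.5  1.1  1.7  0.3  0.6]
```

View pics/w8.png

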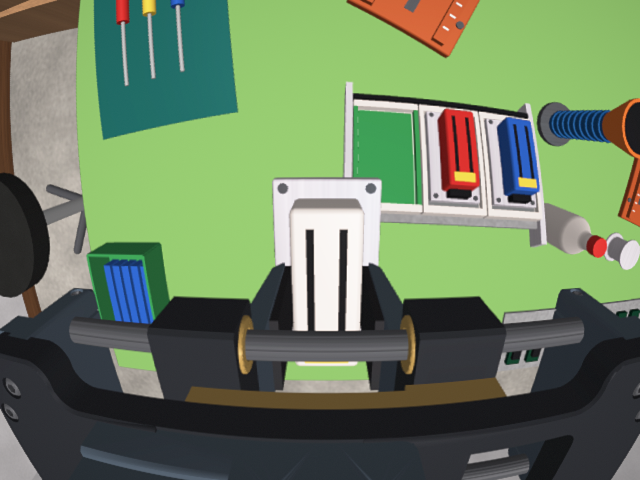

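View pics/w7c.png

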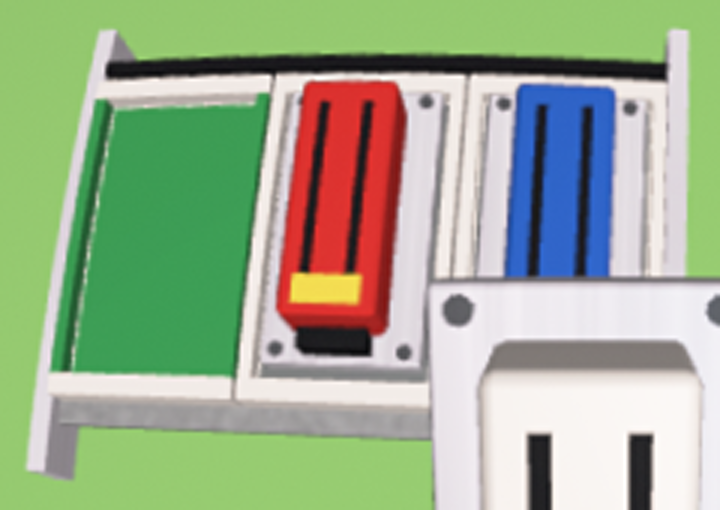

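```bash
python3 - <<'E'
from h import *
crop('pics/w7.png','pics/w7d.png',135,90,235,240,5)
crop('pics/w8.png','pics/w8d.png',340,80,440,230,5)
crop('pics/w8.png','pics/w8e.png',410,85,560,225,5)
E
```

```text
(no output)
```

View pics/w7d.png

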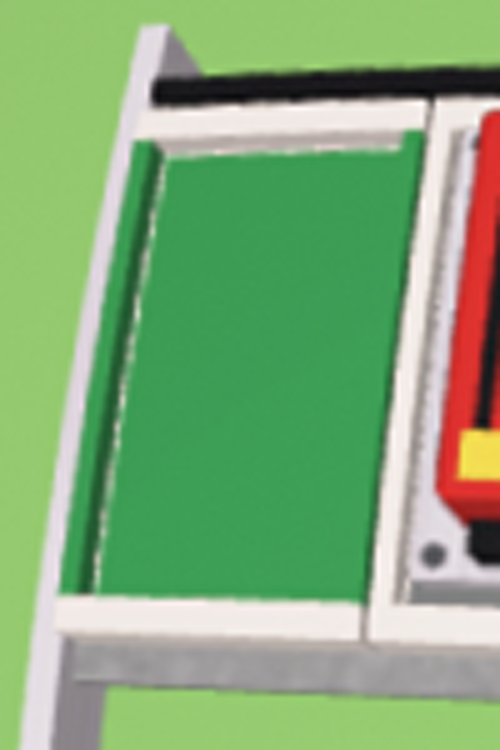

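View pics/w8d.png

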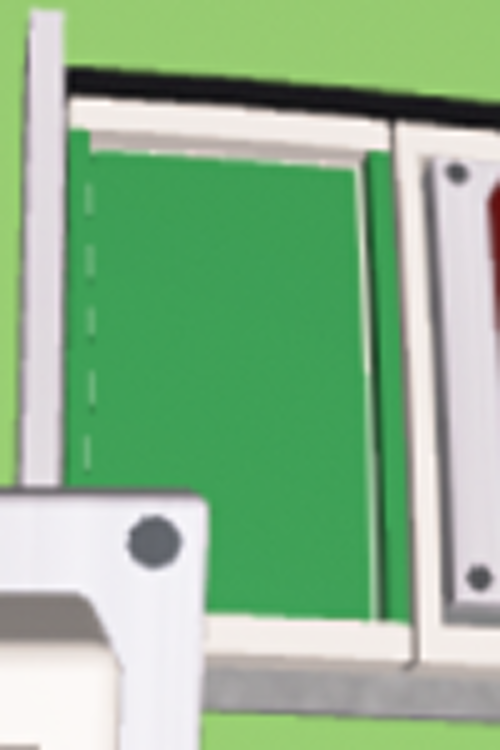

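View pics/w8e.png

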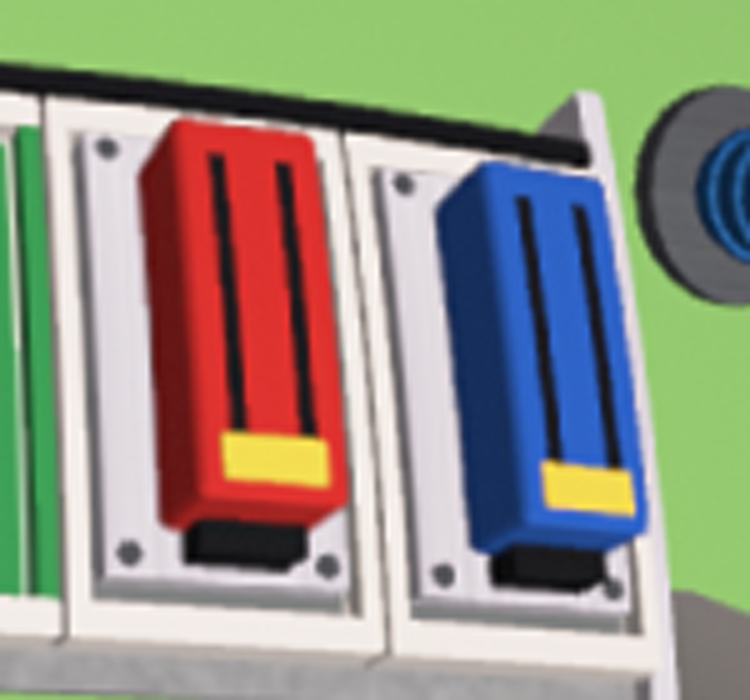

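```bash
cat > fit.py <<'E'
from h import *
import json
from scipy.optimize import least_squares
W={n:json.load(open(n+'.json')) for n in('w7','w8')}
c7=lambda x,y:('w7',130+x/3,85+y/3); d7=lambda x,y:('w7',135+x/5,90+y/5); d8=lambda x,y:('w8',340+x/5,80+y/5); e8=lambda x,y:('w8',410+x/5,85+y/5)
def pose(p): return R.from_euler('z',p[3],degrees=True)*R.from_euler('y',-p[4],degrees=True)
def fit(obs,p0,fixsl=True):
    def f(q):
        p=list(q)+[25] if fixsl else q
        Rm=pose(p); r=[]
        for (n,u,v),l in obs:
            P=Rm.apply(l)+p[:3]; r+=list(proj('wrist',P,W[n])[0]-[u,v])
        return r
    s=least_squares(f,p0 if not fixsl else p0[:4],loss='soft_l1')
    return s.x,np.array(f(s.x)).reshape(-1,2)
G=[(d7(365,604),(58,38,15)),(d8(411,622),(58,38,15)),(d7(362,640),(66,38,15)),(d8(411,665),(66,38,15)),
(d7(425,130),(-58,38,15)),(d8(391,152),(-58,38,15)),(d7(428,99),(-66,38,15)),(d8(392,120),(-66,38,15)),(d7(137,141),(-58,-38,15)),(d8(70,130),(-58,-38,15)),(d8(70,97),(-66,-38,15)),(d7(60,597),(58,-38,15)),(d7(57,633),(66,-38,15))]
S=[(31.1,11.7,40),(31.1,-11.7,40),(40.5,-11.7,40),(40.5,11.7,40)]
B=[(e8(403,183),(-50,-24,10)),(e8(443,575),(50,-24,10)),(e8(613,588),(50,24,10)),(c7(503,103),(-50,-24,10)),(c7(629,107),(-50,24,10)),
(e8(522,198),(-34.7,-8,40)),(e8(578,207),(-34.7,8,40)),(c7(541,105),(-34.7,-8,40)),(c7(587,107),(-34.7,8,40)),
(e8(543,462),S[1]),(e8(632,470),S[0]),(e8(634,514),S[3]),(e8(546,506),S[2])]
RD=[(e8(107,148),(-50,-24,10)),(e8(129,552),(50,-24,10)),(e8(328,566),(50,24,10)),(c7(275,348),(50,-24,10)),(c7(403,352),(50,24,10)),(c7(426,102),(-50,24,10)),
(e8(221,432),S[1]),(e8(329,440),S[0]),(e8(329,487),S[3]),(e8(222,480),S[2]),(c7(292,273),S[1]),(c7(362,276),S[0]),(c7(360,305),S[3]),(c7(290,302),S[2])]
if __name__=='__main__':
  for n,o,y in(('green',G,-291),('red',RD,-213),('blue',B,-135)):
    for fs in(True,False):
        x,r=fit(o,[560,y,85,0,25],fs); print(n,x.round(2),'rms px',np.sqrt((r**2).mean()).round(2),'max',np.abs(r).max().round(2))
E
python3 fit.py
```

```text
green [ 578.35 -286.11   79.87   -2.15] rms px 0.35 max 0.85
green [ 578.3  -286.16   79.71   -2.19   24.49] rms px 0.32 max 0.77
red [ 575.94 -208.48   84.85   -2.37] rms px 0.46 max 0.9Traceback (most recent call last):
  File "fit.py", line 27, in <module>
    x,r=fit(o,[560,y,85,0,25],fs); print(n,x.round(2),'rms px',np.sqrt((r**2).mean()).round(2),'max',np.abs(r).max().round(2))
        ~~~^^^^^^^^^^^^^^^^^^^^^^
  File "fit.py", line 14, in fit
    s=least_squares(f,p0 if not fixsl else p0[:4],loss='soft_l1')
    return func(*args, **kwargs)
    result = trf(vector_fun.fun, vector_fun.jac, x0, f0, J0, lb, ub, ftol, xtol,
                 gtol, max_nfev, x_scale, loss_function, tr_solver,
                 tr_options.copy(), verbose, callback=callback_wrapped)
    return trf_no_bounds(
        fun, jac, x0, f0, J0, ftol, xtol, gtol, max_nfev, x_scale,
        loss_function, tr_solver, tr_options, verbose, callback=callback)
    J = jac(x)
    self._update_jac()
    ~~~~~~~~~~~~~~~~^^
    self.J = self.jac_wrapped(xp_copy(self.x), f0=self.f)
             ~~~~~~~~~~~~~~~~^^^^^^^^^^^
[... 470 characters left out ...]
f)
                             ^^^
    df = [f_eval - f0 for f_eval in f_evals]
                                    ^^^^^^^
    f = np.atleast_1d(self.fun(x, *self.args, **self.kwargs))
                      ~~~~~~~~^^^^^^^^^^^^^^^^^^^^^^^^^^^^^^
    return np.atleast_1d(self.fun(x))
                         ~~~~~~~~^^^
    return self.f(x, *self.args, **self.kwargs)
           ~~~~~~^^^^^^^^^^^^^^^^^^^^^^^^^^^^^^
  File "fit.py", line 12, in f
    P=Rm.apply(l)+p[:3]; r+=list(proj('wrist',P,W[n])[0]-[u,v])
                                 ~~~~^^^^^^^^^^^^^^^^
  File "h.py", line 17, in proj
    p=camera_params(name); P=np.atleast_2d(P)
ValueError: time passes only in moves, steps and waits
```

```bash
sed -i 's/camera_params(name)/CP(name)/; ' h.py; sed -i 's/^def K(p).*/import functools\nCP=functools.lru_cache(None)(camera_params)/' h.py; python3 fit.py
```

```text
green [ 578.35 -286.11   79.87   -2.15] rms px 0.35 max 0.85
green [ 578.3  -286.16   79.71   -2.19   24.49] rms px 0.32 max 0.77
red [ 575.94 -208.48   84.85   -2.37] rms px 0.46 max 0.9
red [ 575.7  -208.48   84.9    -2.36   24.58] rms px 0.44 max 0.92
blue [ 578.81 -130.76   85.38   -2.08] rms px 0.25 max 0.66
blue [ 578.74 -130.64   85.17   -1.96   24.77] rms px 0.24 max 0.69
```

```bash
cat >> h.py <<'E'
NR=(R.from_euler('z',-2.15,degrees=True)*R.from_euler('y',-25,degrees=True)).as_matrix()
GN=np.array([578.3,-286.1,79.8])
def nestpose(l,tilt=0):
    "TCP at nest-local l; tilt = deg the tool leans uphill relative to normal"
    n=R.from_rotvec(np.radians(tilt)*NR[:,1]).apply(NR[:,2])
    return GN+NR@np.array(l,float), toolR(-n,NR[:,1])
E
python3 - <<'E'
from h import *
for h_ in (100,60,20.3): delta(*nestpose([-1,0,h_])); print(nestpose([-1,0,h_])[0])
E
```

```text
offset [141.1  69.4 -94.8] rot [  2.03 -25.16  -0.62] |o| 183.6 |r| 25.25
[ 535.16225487 -284.48051408  170.00816044]
offset [177.3  68.7 -77.8] rot [  2.03 -25.16  -0.62] |o| 205.4 |r| 25.25
[ 552.05508501 -285.11470811  133.75584896]
offset [213.2  67.9 -61. ] rot [  2.03 -25.16  -0.62] |o| 231.9 |r| 25.25
[ 568.82121892 -285.74414569   97.77542982]
```

```bash
python3 -m handwheel '{"gripper":[1,1,1,1,1],"offset":[[10,22,-28],[25,44,-56],[52,66,-78],[85,69,-94],[118,69,-95]],"rot":[[0.5,-5,-0.1],[1,-11,-0.3],[2,-17,-0.4],[2,-22,-0.6],[2,-25.2,-0.6]]}'
python3 -m handwheel '{"gripper":[1,1],"offset":[[0,0,0],[0,0,0]],"rot":[[0,0,0],[0,0,0]]}'
python3 - <<'E'
from h import *
for h_ in (60,): delta(*nestpose([-1,0,h_]))
cv2.imwrite('pics/w9.png',grab_frame('wrist')[:,:,::-1])
E
```

```text
time_s: 7.55
ee_pos: [540.8, -284.9, 214.6]
ee_rot: [-0.6, 64.6, -2.5]
force: [3.2, 0.7, -4.2]
gripper_width: 34.4
time_s: 7.72
ee_pos: [529.2, -277.2, 198.5]
ee_rot: [2.5, 66.6, 0.4]
force: [2.5, -1.4, -1.8]
gripper_width: 34.3
offset [68.5 -8.3 -4.4] rot [-0.14 -1.63 -1.02] |o| 69.1 |r| 1.93
```

View pics/w9.png

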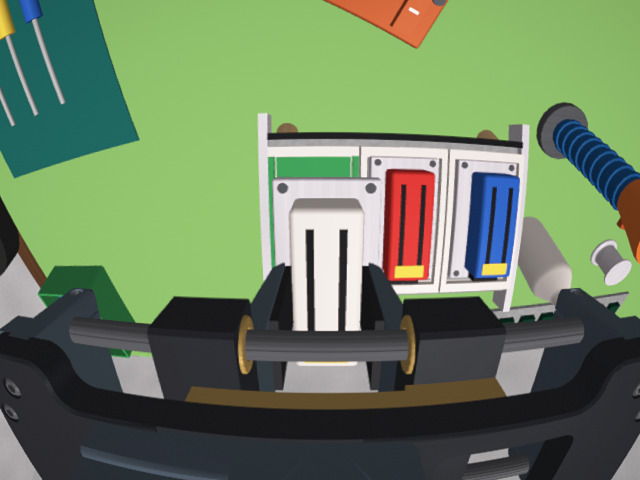

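```bash
python3 -m handwheel '{"gripper":[1,1,1,1,1],"offset":[[15,-2,-2],[30,-5,-3],[40,-6,-4],[40,-6,-4],[40,-6,-4]],"rot":[[0,0,0],[0,0,0],[0,0,0],[0,0,0],[0,0,0]]}'
python3 - <<'E'
from h import *
print(state()['qvel'].round(1));delta(*nestpose([-1,0,60]))
E
```

```text
time_s: 8.18
ee_pos: [556.7, -294.9, 174.6]
ee_rot: [-0.2, 65.1, -2.1]
force: [-0.8, 0.7, -4.0]
gripper_width: 34.4
[-0.5 -0.8  0.3  0.1 -0.6 -0.1]
offset [ 34.9   9.7 -21.8] rot [ 0.25 -0.08 -0.01] |o| 42.3 |r| 0.26
```

```bash
python3 -m handwheel '{"gripper":[1,1,1,1,1],"offset":[[8,4,-8],[17,8,-16],[26,9.7,-21.8],[32,9.7,-21.8],[32,9.7,-21.8]],"rot":[[0.2,0,0],[0.2,0,0],[0.2,0,0],[0.2,0,0],[0.2,0,0]]}'
python3 -m handwheel '{"gripper":[1],"offset":[[0,0,0]],"rot":[[0,0,0]]}'
python3 - <<'E'
from h import *
s=state();print(s['qvel'].round(1));delta(*nestpose([-1,0,60]))
import json
cv2.imwrite('pics/w10.png',grab_frame('wrist')[:,:,::-1])
cv2.imwrite('pics/s10.png',grab_frame('scene')[:,:,::-1])
crop('pics/s10.png','pics/s10c.png',120,120,320,280,4)
E
```

```text
time_s: 8.6
ee_pos: [549.7, -284.9, 135.1]
ee_rot: [0.1, 65.2, -2.1]
force: [0.1, -0.3, -4.0]
gripper_width: 34.4
time_s: 8.68
ee_pos: [550.2, -285.5, 136.2]
ee_rot: [-0.1, 65.1, -2.2]
force: [0.3, 0.0, -3.7]
gripper_width: 34.6
[-0.2 -0.4 -0.4  0.1 -0.1 -0.1]
offset [2.9 0.5 0.7] rot [-0.01 -0.06  0.04] |o| 3.1 |r| 0.07
```

View pics/w10.png

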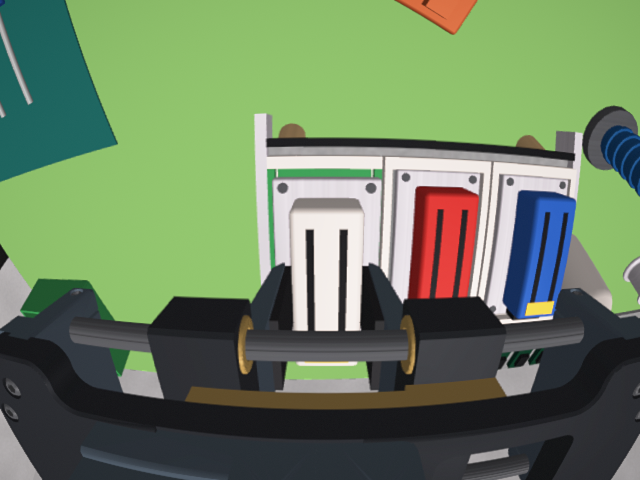

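View pics/s10c.png

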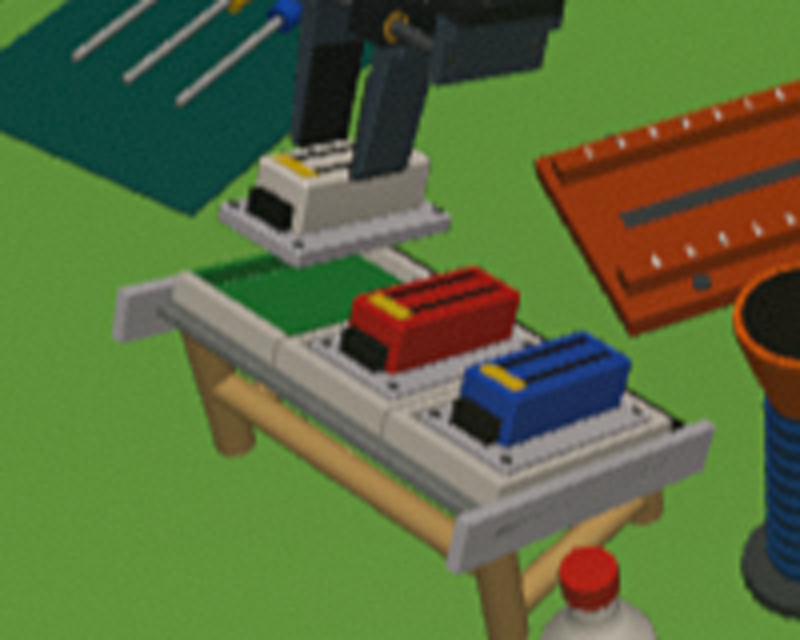

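```bash
python3 -m handwheel '{"gripper":[1,1,1,1,1],"offset":[[10,0.5,0.7],[20,0.5,0.7],[26,0.5,0.7],[29,0.5,0.7],[29,0.5,0.7]],"rot":[[0,0,0],[0,0,0],[0,0,0],[0,0,0],[0,0,0]]}'
python3 -m handwheel '{"gripper":[1,1],"offset":[[0,0,0],[0,0,0]],"rot":[[0,0,0],[0,0,0]]}'
python3 - <<'E'
from h import *
s=state();print(s['qvel'].round(1));delta(*nestpose([-1,0,20.3]))
import json
json.dump({k:list(map(float,s[k])) for k in('ee_pos','ee_rot')},open('w11.json','w'))
cv2.imwrite('pics/w11.png',grab_frame('wrist')[:,:,::-1])
crop('pics/w11.png','pics/w11c.png',245,120,415,300,4)
# predicted pocket corners
for l in [(-58,33,15),(-58,-33,15),(-66,38,15),(-58,33,6),(-58,-33,6)]: print(l,(proj('wrist',GN+NR@np.array(l,float),s)-[245,120])*4)
E
```

```text
time_s: 9.2
ee_pos: [561.6, -284.4, 107.2]
ee_rot: [0.3, 65.3, -1.9]
force: [1.2, -0.1, -4.4]
gripper_width: 34.7
time_s: 9.37
ee_pos: [561.9, -285.0, 109.0]
ee_rot: [0.1, 65.2, -2.1]
force: [0.4, 0.1, -4.5]
gripper_width: 34.3
[-0.1 -0.3 -0.1  0.  -0.1  0. ]
offset [13.1 -0.5  1.6] rot [-0.04 -0.16 -0.01] |o| 13.2 |r| 0.17
(-58, 33, 15) [[541.17843437 220.44657372]]
(-58, -33, 15) [[ 87.58493968 221.05935204]]
(-66, 38, 15) [[576.39138574 166.57625729]]
(-58, 33, 6) [[532.73609699 213.59969727]]
(-58, -33, 6) [[ 96.82806665 214.18415132]]
```

View pics/w11c.png

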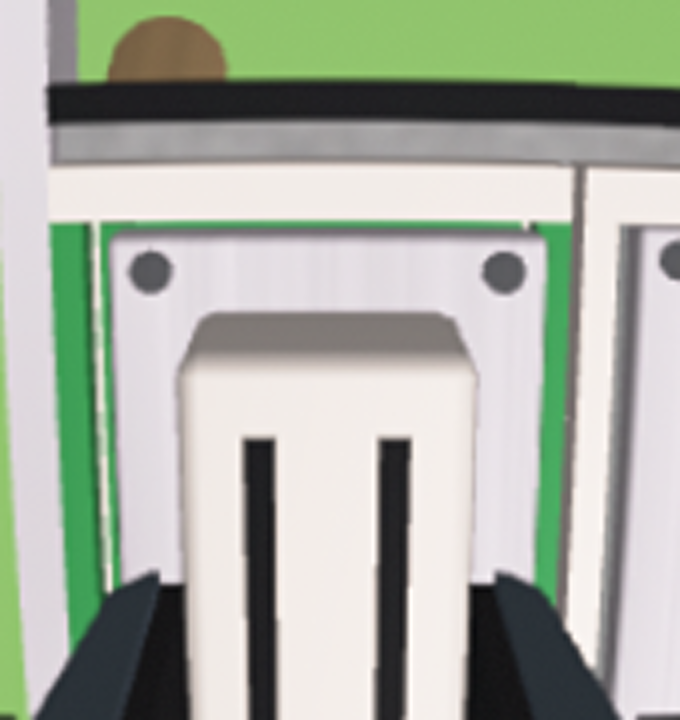

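```bash
python3 - <<'E'
from h import *
import json
s=json.load(open('w11.json'));M=rot(s['ee_rot']).as_matrix()
for l in [(4.3,30,-55),(4.3,-30,-55),(14.3,30,-55),(4.3,24,-50),(4.3,-24,-50)]: print(l,(proj('wrist',np.array(s['ee_pos'])+M@np.array(l,float),s)-[245,120])*4)
E
```

```text
(4.3, 30, -55) [[537.73918817 235.61641281]]
(4.3, -30, -55) [[ 96.66131494 235.75981264]]
(14.3, 30, -55) [[527.96124384 226.63867083]]
(4.3, 24, -50) [[493.24668988 271.29682219]]
(4.3, -24, -50) [[141.0832349  271.38073409]]
```

```bash
python3 -m handwheel '{"gripper":[1,1,1,1],"offset":[[1.5,-1,0.8],[4,-1.9,1.6],[6,-1.9,1.6],[6,-1.9,1.6]],"rot":[[0,0,0],[0,0,0],[0,0,0],[0,0,0]]}'
python3 - <<'E'
from h import *
s=state();print(s['qvel'].round(1),s['force'].round(1));delta(*nestpose([-1,-1.4,20.3]))
cv2.imwrite('pics/w12.png',grab_frame('wrist')[:,:,::-1])
crop('pics/w12.png','pics/w12c.png',245,120,415,300,4)
for l in [(-58,33,15),(-58,-33,15)]: print(l,(proj('wrist',GN+NR@np.array(l,float),s)-[245,120])*4)
E
```

```text
time_s: 9.75
ee_pos: [565.7, -286.9, 103.6]
ee_rot: [0.1, 65.2, -2.1]
force: [-0.2, 0.4, -3.7]
gripper_width: 34.7
[-0.1 -0.2  0.2 -0.1  0.5  0.2] [-0.2  0.4 -3.7]
offset [ 6.6 -0.1  0.4] rot [-0.05 -0.21 -0.04] |o| 6.6 |r| 0.22
(-58, 33, 15) [[559.73861164 217.565764  ]]
(-58, -33, 15) [[ 92.15680977 217.89827028]]
```

View pics/w12c.png

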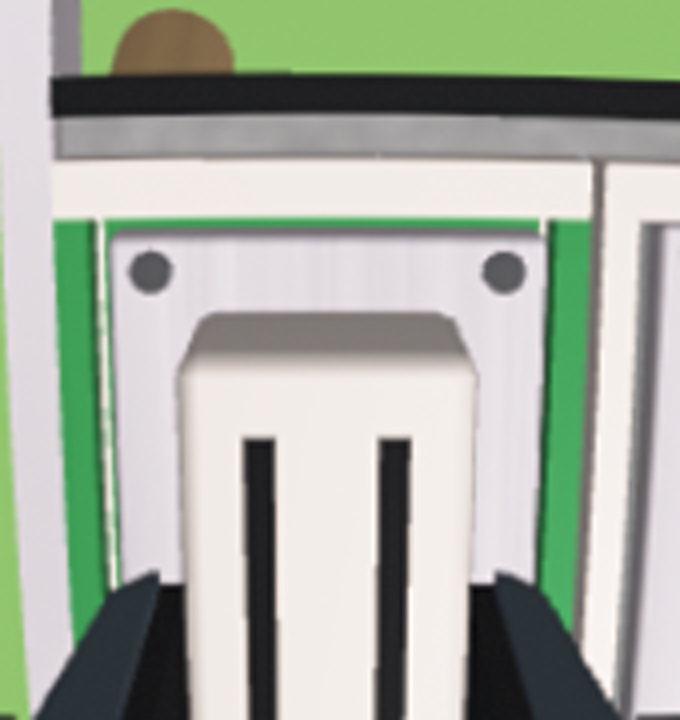

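```bash
python3 -m handwheel '{"gripper":[1,1,1,1],"offset":[[1.5,0,0.2],[3,0,0.2],[4.5,0,0.2],[4.5,0,0.2]],"rot":[[0,-0.2,0],[0,-0.2,0],[0,-0.2,0],[0,-0.2,0]]}'
python3 - <<'E'
from h import *
s=state();print(s['qvel'].round(1),s['force'].round(1));delta(*nestpose([-1,-1.4,20.3]))
E
```

```text
time_s: 10.13
ee_pos: [567.7, -286.9, 99.6]
ee_rot: [0.1, 65.0, -2.1]
force: [0.7, 0.9, -3.2]
gripper_width: 34.9
[-0.1 -0.1 -0.2 -0.1  0.2  0.1] [ 0.7  0.9 -3.2]
offset [ 2.1 -0.2  0.2] rot [-0.05 -0.01 -0.04] |o| 2.2 |r| 0.07
```

```bash
python3 -m handwheel '{"gripper":[1,1,1,1],"offset":[[0.7,0,0],[1.4,0,0],[1.8,0,0],[1.8,0,0]],"rot":[[0,0,0],[0,0,0],[0,0,0],[0,0,0]]}'
python3 - <<'E'
from h import *
s=state();print(s['force'].round(1));delta(*nestpose([-1,-1.4,20.3]))
E
python3 -m handwheel '{"gripper":[1,1,1],"offset":[[0.5,0,0],[1,0,0],[1,0,0]],"rot":[[0,0,0],[0,0,0],[0,0,0]]}'
python3 - <<'E'
from h import *
s=state();print(s['force'].round(1));delta(*nestpose([-1,-1.4,20.3]))
E
```

```text
time_s: 10.47
ee_pos: [568.5, -287.0, 98.4]
ee_rot: [0.1, 65.0, -2.1]
force: [-0.3, -0.3, -3.8]
gripper_width: 34.4
[-0.3 -0.3 -3.8]
offset [ 0.6 -0.1 -0. ] rot [-0.04  0.02 -0.02] |o| 0.7 |r| 0.05
time_s: 10.72
ee_pos: [568.8, -287.0, 98.0]
ee_rot: [0.1, 65.0, -2.1]
force: [-3.9, 1.3, 1.0]
gripper_width: 34.8
[-3.9  1.3  1. ]
offset [ 0.2 -0.1 -0.1] rot [-0.03  0.04 -0.02] |o| 0.3 |r| 0.05
```

```bash
python3 -m handwheel '{"gripper":[0.58,0.55,0.5,0.45,0.45],"offset":[[0.3,0,0],[0.3,0,0],[0.3,0,0],[0.3,0,0],[0.3,0,0]],"rot":[[0,0,0],[0,0,0],[0,0,0],[0,0,0],[0,0,0]]}'
python3 - <<'E'
from h import *
s=state();print(s['force'].round(1))
cv2.imwrite('pics/w13.png',grab_frame('wrist')[:,:,::-1])
E
```

```text
time_s: 11.13
ee_pos: [569.5, -287.3, 97.5]
ee_rot: [0.0, 64.9, -2.2]
force: [-0.3, 0.2, -0.7]
gripper_width: 49.9
[-0.3  0.2 -0.7]
```

View pics/w13.png

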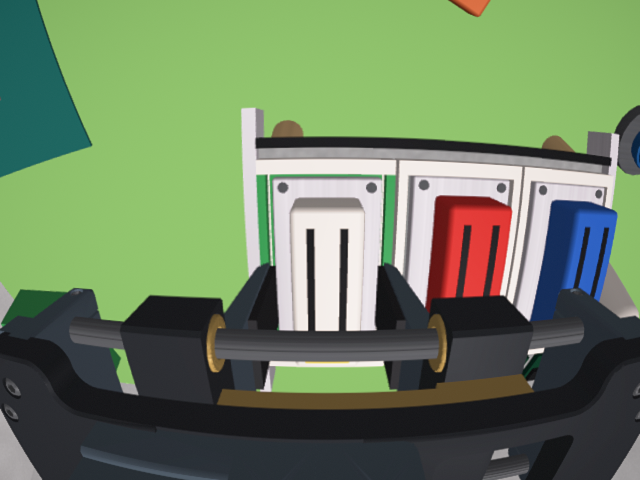

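```bash
python3 -m handwheel '{"gripper":[0.45,0.45,0.45,0.45,0.45],"offset":[[-10,0,0],[-40,0,0],[-80,0,0],[-120,0,0],[-120,0,0]],"rot":[[0,0,0],[0,0,0],[0,0,0],[0,0,0],[0,0,0]]}'
python3 -m handwheel '{"gripper":[0.2,0.2,0.2],"offset":[[0,0,0],[0,0,0],[0,0,0]],"rot":[[0,0,0],[0,0,0],[0,0,0]]}'
python3 - <<'E'
from h import *
import json
s=state();print(s['qvel'].round(1),s['force'].round(1))
json.dump({k:list(map(float,s[k])) for k in('ee_pos','ee_rot')},open('w14.json','w'))
cv2.imwrite('pics/w14.png',grab_frame('wrist')[:,:,::-1])
E
```

```text
time_s: 11.6
ee_pos: [519.6, -287.8, 215.2]
ee_rot: [-1.1, 64.3, -3.2]
force: [0.6, 0.1, 0.6]
gripper_width: 50.0
time_s: 11.85
ee_pos: [517.8, -284.7, 204.7]
ee_rot: [0.3, 65.1, -1.9]
force: [-0.9, 0.6, -1.1]
gripper_width: 67.5
[ 0.3  0.9  0.3  0.1 -0.1 -0.1] [-0.9  0.6 -1.1]
```

View pics/w14.png

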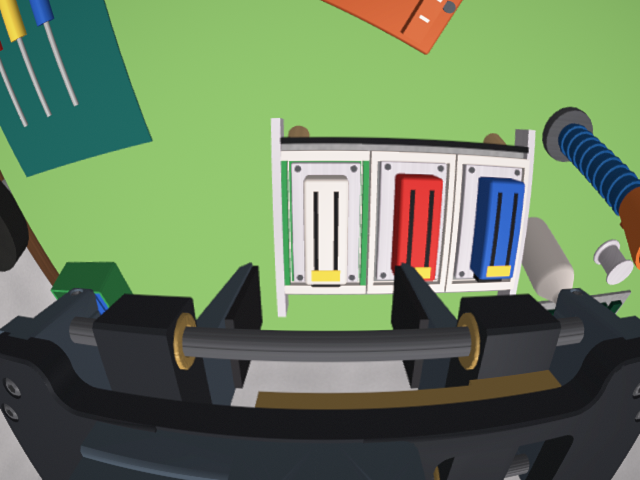

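```bash
cat >> h.py <<'E'
BO=np.array([578.75,-130.7,85.2]); BR=(R.from_euler('z',-2.05,degrees=True)*R.from_euler('y',-25,degrees=True)).as_matrix()
def bluepose(l,tilt=20):
    n=R.from_rotvec(np.radians(tilt)*BR[:,1]).apply(BR[:,2])
    return BO+BR@np.array(l,float), toolR(-n,BR[:,1])
E
python3 - <<'E'
from h import *
import json
W={n:json.load(open(n+'.json')) for n in('w6','w7')}
print(tri(ray('wrist',(456,107),W['w7']),ray('wrist',(502,240),W['w6'])), at_z(ray('wrist',(456,107),W['w7']),190))
p,Rt=bluepose([14,0,18]); print(p,Rt.round(3)); delta(p+[0,0,110],Rt); delta(p+[-0,0,160],Rt)
E
```

```text
(array([516.68565379,  -6.25195926, 182.24043323]), [0.7123931174616273, 0.7123931174617172]) [517.05254746  -8.34430361 190.        ]
[ 583.82792831 -130.88176203  107.43019583] [[ 0.087  0.036  0.996]
 [-0.003  0.999 -0.036]
 [-0.996 -0.     0.087]]
offset [ 13.8 156.2  59.9] rot [-0.15 19.88 -0.1 ] |o| 167.8 |r| 19.88
offset [-31.6 156.3  80.9] rot [-0.15 19.88 -0.1 ] |o| 178.8 |r| 19.88
```

```bash
python3 -m handwheel '{"gripper":[0.35,0.35,0.35,0.35,0.35],"offset":[[-10,30,16],[-20,65,32],[-28,95,48],[-31,128,65],[-31,156,81]],"rot":[[0,4,0],[0,9,0],[0,14,0],[0,19,0],[0,19.9,0]]}'
python3 -m handwheel '{"gripper":[0.35,0.35,0.35],"offset":[[0,0,0],[0,0,0],[0,0,0]],"rot":[[0,0,0],[0,0,0],[0,0,0]]}'
python3 - <<'E'
from h import *
import json
s=state();print(s['qvel'].round(1),s['force'].round(1))
json.dump({k:list(map(float,s[k])) for k in('ee_pos','ee_rot')},open('w15.json','w'))
cv2.imwrite('pics/w15.png',grab_frame('wrist')[:,:,::-1])
p,Rt=bluepose([14,0,18]);delta(p+[0,0,60],Rt)
E
```

```text
time_s: 12.32
ee_pos: [587.8, -129.3, 268.4]
ee_rot: [0.3, 85.0, -1.8]
force: [0.8, -0.5, -0.3]
gripper_width: 59.2
time_s: 12.57
ee_pos: [583.8, -131.7, 266.6]
ee_rot: [0.6, 85.1, -1.6]
force: [-0.8, 0.4, 0.4]
gripper_width: 59.3
[-1.7 -1.   0.8  0.   0.1  0.1] [-0.8  0.4  0.4]
offset [99.1  1.3 -8.3] rot [-0.17 -0.05 -0.03] |o| 99.5 |r| 0.18
```

View pics/w15.png

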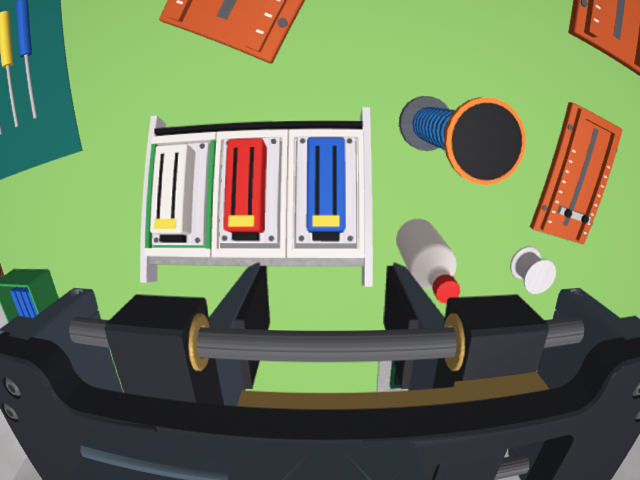

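```bash
python3 - <<'E'
from h import *
crop('pics/w15.png','pics/w15c.png',135,110,385,270,3)
crop('pics/w14.png','pics/w14c.png',265,130,535,310,3)
E
```

```text
(no output)
```

View pics/w15c.png

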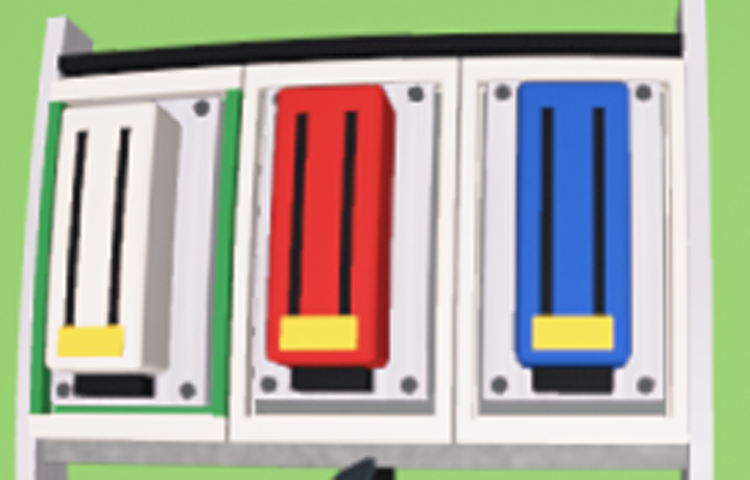

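View pics/w14c.png

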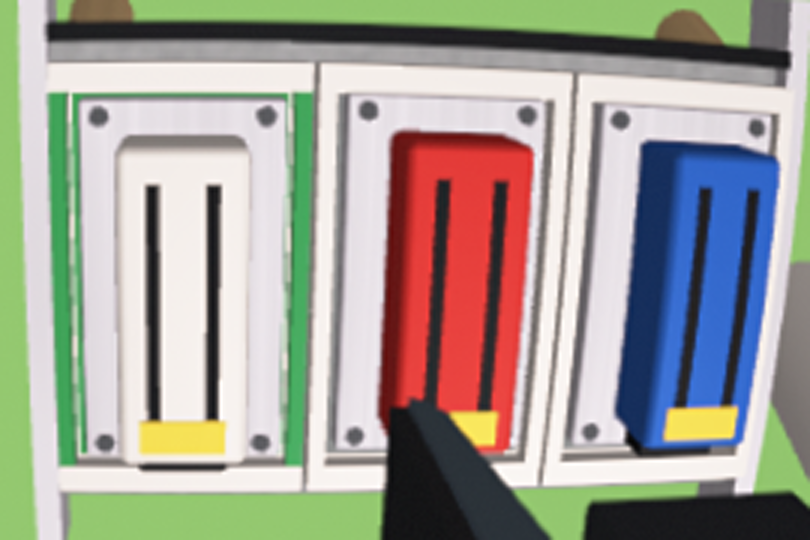

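```bash
cat > fit2.py <<'E'
import fit; from fit import *
for n in('w14','w15'): W[n]=json.load(open(n+'.json'))
c15=lambda x,y:('w15',135+x/3,110+y/3); c14=lambda x,y:('w14',265+x/3,130+y/3)
B15=[(c15(502,93),(-50,-24,10)),(c15(643,93),(-50,24,10)),(c15(499,384),(50,-24,10)),(c15(645,384),(50,24,10)),(c15(547,108),(-34.7,-8,40)),(c15(598,108),(-34.7,8,40)),(c15(532,315),S[1]),(c15(612,316),S[0]),(c15(613,350),S[3]),(c15(533,350),S[2])]
B14=[(c14(620,120),(-50,-24,10)),(c14(757,128),(-50,24,10)),(c14(590,432),(50,-24,10)),(c14(706,188),(-34.7,-8,40)),(c14(753,190),(-34.7,8,40)),(c14(667,407),S[1]),(c14(738,405),S[0]),(c14(735,440),S[3]),(c14(665,440),S[2])]
Wh=[(c15(202,108),(-50,24,10)),(c15(63,390),(50,-24,10)),(c15(187,390),(50,24,10)),(c15(60,327),S[1]),(c15(126,325),S[0]),(c15(124,356),S[3]),(c15(58,357),S[2]),
(c14(98,116),(-50,-24,10)),(c14(266,116),(-50,24,10)),(c14(105,442),(50,-24,10)),(c14(260,442),(50,24,10)),(c14(140,422),S[1]),(c14(225,421),S[0]),(c14(225,454),S[3]),(c14(140,454),S[2])]
for n,o,y in(('blue15',B15,-131),('blue14+15',B14+B15,-131),('blueall',B+B14+B15,-131),('white',Wh,-286)):
    x,r=fit.fit(o,[570,y,85,-2,25],False); print(n,x.round(2),'rms',np.sqrt((r**2).mean()).round(2),np.abs(r).max().round(2))
    if n=='white': print('in nest',NR.T@(x[:3]-GN))
E
python3 fit2.py
```

```text
Traceback (most recent call last):
  File "fit2.py", line 9, in <module>
    x,r=fit.fit(o,[570,y,85,-2,25],False); print(n,x.round(2),'rms',np.sqrt((r**2).mean()).round(2),np.abs(r).max().round(2))
        ^^^^^^^
AttributeError: 'function' object has no attribute 'fit'
```

```bash
sed -i 's/^import fit; //; s/fit\.fit(/fit(/' fit2.py; python3 fit2.py
```

```text
blue15 [ 578.92 -130.76   84.55   -2.2    24.67] rms 0.37 0.72
blue14+15 [ 578.88 -130.7    84.94   -2.2    25.09] rms 0.46 1.26
blueall [ 578.79 -130.7    85.03   -2.11   24.98] rms 0.39 1.21
white [ 574.75 -285.92   85.28   -2.22   24.61] rms 0.29 0.87
in nest [-0.90518113  0.0484816   6.47019262]
```

```bash
python3 -m handwheel '{"gripper":[0.35,0.35,0.35,0.35,0.35],"offset":[[30,0,-3],[60,0,-8],[85,0,-8],[97,0,-8],[97,0,-8]],"rot":[[-0.2,0,0],[-0.2,0,0],[-0.2,0,0],[-0.2,0,0],[-0.2,0,0]]}'
python3 -m handwheel '{"gripper":[0.35,0.35],"offset":[[0,0,0],[0,0,0]],"rot":[[0,0,0],[0,0,0]]}'
python3 - <<'E'
from h import *
import json
s=state();print(s['qvel'].round(1),s['force'].round(1))
p,Rt=bluepose([14,-1.2,18]);delta(p+[0,0,0],Rt);delta(p+[0,0,25],Rt)
cv2.imwrite('pics/w16.png',grab_frame('wrist')[:,:,::-1])
cv2.imwrite('pics/s16.png',grab_frame('scene')[:,:,::-1])
crop('pics/s16.png','pics/s16c.png',180,80,380,280,3)
M=rot(s['ee_rot']).as_matrix()
for l in [(-50,24,10),(-50,-24,10)]: print(proj('wrist',BO+BR@np.array(l,float),s))
E
```

```text
time_s: 13.03
ee_pos: [581.7, -132.5, 167.1]
ee_rot: [1.4, 85.3, -0.8]
force: [-0.9, 0.1, -0.3]
gripper_width: 59.4
time_s: 13.2
ee_pos: [585.4, -132.7, 172.3]
ee_rot: [-0.0, 84.8, -2.1]
force: [0.1, -0.2, -0.1]
gripper_width: 59.4
[ 0.4 -0.4 -1.   0.1 -0.   0. ] [ 0.1 -0.2 -0.1]
offset [64.5  0.5 -7.5] rot [-0.02  0.23  0.01] |o| 64.9 |r| 0.23
offset [39.6  0.5 -5.2] rot [-0.02  0.23  0.01] |o| 39.9 |r| 0.23
[[358.11849436 151.52235259]]
[[296.14525886 151.5070001 ]]
```

View pics/w16.png

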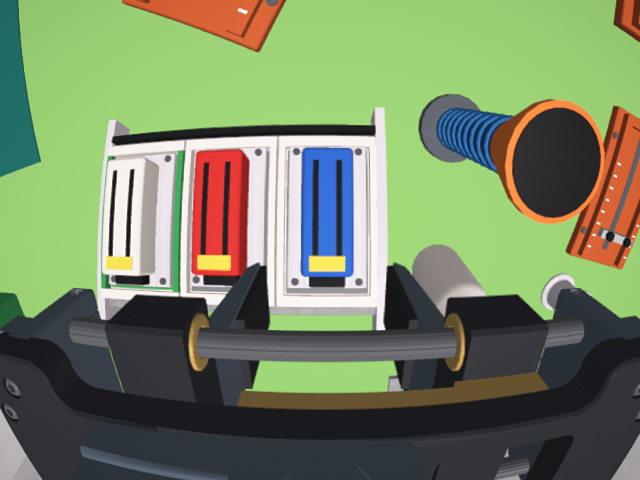

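View pics/s16c.png

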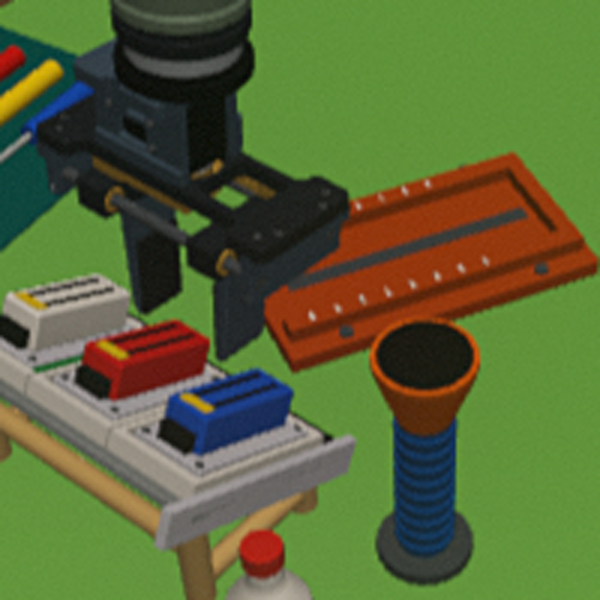

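```bash
python3 -m handwheel '{"gripper":[0.35,0.35,0.35,0.35,0.35],"offset":[[15,0.5,-3],[28,0.5,-5],[36,0.5,-5.2],[38.5,0.5,-5.2],[38.5,0.5,-5.2]],"rot":[[0,0.2,0],[0,0.2,0],[0,0.2,0],[0,0.2,0],[0,0.2,0]]}'
python3 -m handwheel '{"gripper":[0.35],"offset":[[0,0,0]],"rot":[[0,0,0]]}'
python3 - <<'E'
from h import *
s=state();print(s['qvel'].round(1),s['force'].round(1))
p,Rt=bluepose([14,-1.2,18]);delta(p+[0,0,0],Rt)
cv2.imwrite('pics/w17.png',grab_frame('wrist')[:,:,::-1])
E
```

```text
time_s: 13.72
ee_pos: [583.6, -131.1, 132.3]
ee_rot: [0.3, 85.1, -1.7]
force: [-0.1, -0.1, 0.6]
gripper_width: 59.2
time_s: 13.8
ee_pos: [584.1, -131.2, 133.1]
ee_rot: [0.0, 85.0, -2.0]
force: [-0.3, -1.1, 0.2]
gripper_width: 59.2
[ 0.  -0.2 -0.3  0.1 -0.1  0. ] [-0.3 -1.1  0.2]
offset [25.5 -0.9 -2.5] rot [ 0.07  0.   -0.01] |o| 25.7 |r| 0.07
```

View pics/w17.png

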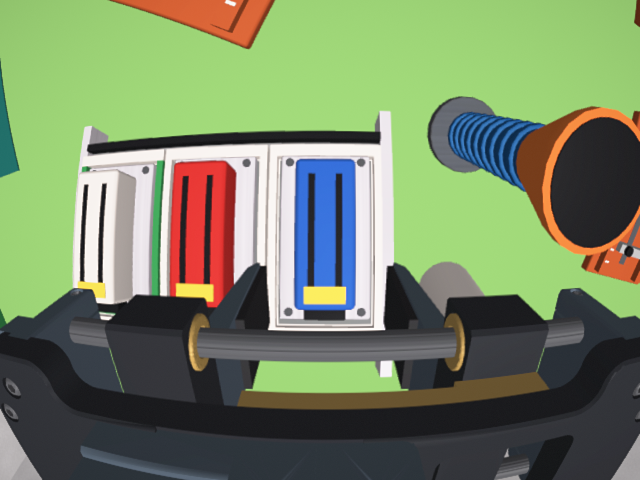

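```bash
python3 -m handwheel '{"gripper":[0.35,0.35,0.35,0.35,0.35],"offset":[[8,-0.2,-1],[15,-0.4,-2.5],[21,-0.4,-2.5],[24,-0.4,-2.5],[24,-0.4,-2.5]],"rot":[[0,0,0],[0,0,0],[0,0,0],[0,0,0],[0,0,0]]}'
python3 -m handwheel '{"gripper":[0.35],"offset":[[0,0,0]],"rot":[[0,0,0]]}'
python3 - <<'E'
from h import *
s=state();print(s['qvel'].round(1),s['force'].round(1))
p,Rt=bluepose([14,-1.2,18]);delta(p+[0,0,0],Rt)
cv2.imwrite('pics/w18.png',grab_frame('wrist')[:,:,::-1])
cv2.imwrite('pics/s18.png',grab_frame('scene')[:,:,::-1])
crop('pics/s18.png','pics/s18c.png',200,140,350,280,4)
E
```

```text
time_s: 14.27
ee_pos: [582.3, -131.2, 106.9]
ee_rot: [0.6, 85.2, -1.4]
force: [-0.1, 0.0, 0.4]
gripper_width: 59.3
time_s: 14.35
ee_pos: [583.0, -131.4, 107.8]
ee_rot: [0.3, 85.1, -1.7]
force: [-0.0, -0.5, 1.0]
gripper_width: 59.4
[-0.  -0.5 -0.7 -0.1  0.1 -0.1] [-0.  -0.5  1. ]
offset [ 0.5 -0.6  0.8] rot [ 0.06 -0.11 -0.03] |o| 1.1 |r| 0.13
```

View pics/w18.png

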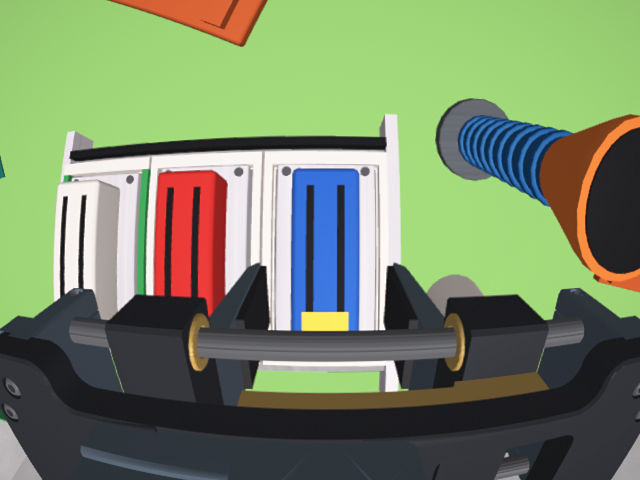

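View pics/s18c.png

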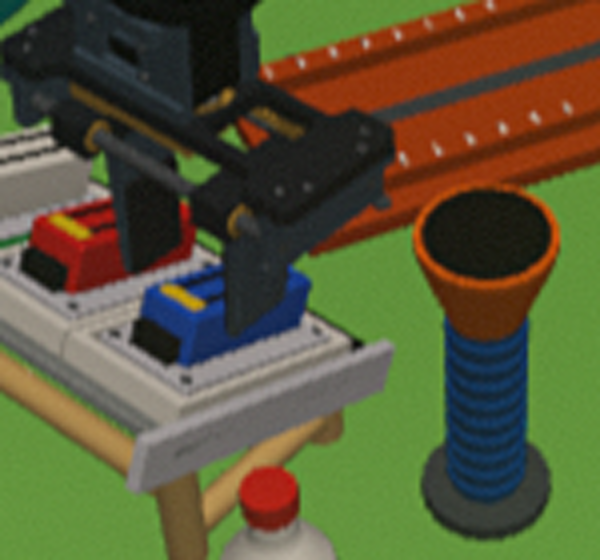

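```bash
python3 -m handwheel '{"gripper":[0.45,0.5,0.55,0.6,0.65],"offset":[[0,0,0.5],[0,0,0.5],[0,0,0.5],[0,0,0.5],[0,0,0.5]],"rot":[[0,0,0],[0,0,0],[0,0,0],[0,0,0],[0,0,0]]}' 40
python3 -m handwheel '{"gripper":[1,1,1,1],"offset":[[0,0,0],[0,0,0],[0,0,0],[0,0,0]],"rot":[[0,0,0],[0,0,0],[0,0,0],[0,0,0]]}' 40
python3 - <<'E'
from h import *
import json
s=state();print(s['qvel'].round(1),s['force'].round(1))
json.dump({k:list(map(float,s[k])) for k in('ee_pos','ee_rot')},open('grip.json','w'))
p,Rt=bluepose([14,-1.2,18]);delta(p+[0,0,0],Rt)
cv2.imwrite('pics/w19.png',grab_frame('wrist')[:,:,::-1])
E
```

```text
time_s: 14.87
ee_pos: [583.7, -131.7, 108.4]
ee_rot: [-0.0, 85.0, -2.0]
force: [0.3, -0.5, 0.1]
gripper_width: 33.6
time_s: 15.2
ee_pos: [582.0, -135.4, 112.6]
ee_rot: [-5.0, 85.1, -6.9]
force: [-14.2, -10.5, 23.5]
gripper_width: 13.0
[-0.2 -0.1  0.3  0.1 -0.4  0.2] [-14.2 -10.5  23.5]
offset [5.3 3.4 1.2] rot [ 0.21 -0.09  0.41] |o| 6.4 |r| 0.47
```

View pics/w19.png

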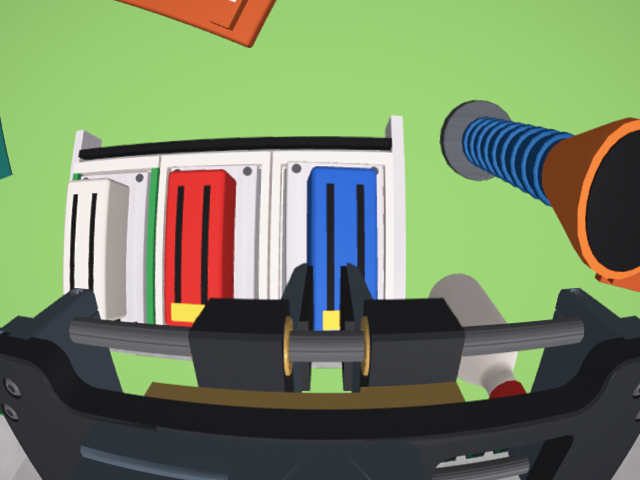

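```bash
python3 -m handwheel '{"gripper":[0.8,0.65,0.5,0.4,0.35],"offset":[[-3,0,0],[-8,0,0],[-12,0,0],[-20,0,0],[-30,0,0]],"rot":[[0,0,0],[0,0,0],[0,0,0],[0,0,0],[0,0,0]]}'
python3 -m handwheel '{"gripper":[0.35,0.35,0.35],"offset":[[-30,0,0],[-60,0,0],[-60,0,0]],"rot":[[0,0,0],[0,0,0],[0,0,0]]}'
python3 - <<'E'
from h import *
import json
s=state();print(s['qvel'].round(1),s['force'].round(1))
json.dump({k:list(map(float,s[k])) for k in('ee_pos','ee_rot')},open('w20.json','w'))
cv2.imwrite('pics/w20.png',grab_frame('wrist')[:,:,::-1])
crop('pics/w20.png','pics/w20c.png',130,120,390,300,3)
E
```

```text
time_s: 15.67
ee_pos: [580.6, -130.9, 137.9]
ee_rot: [0.8, 85.2, -1.2]
force: [-0.3, 0.9, 0.1]
gripper_width: 42.0
time_s: 15.92
ee_pos: [579.3, -131.8, 204.9]
ee_rot: [-1.2, 84.4, -3.1]
force: [1.1, -0.5, 0.3]
gripper_width: 58.7
[ 0.1  2.   4.3  0.1 -4.2 -0. ] [ 1.1 -0.5  0.3]
```

View pics/w20c.png

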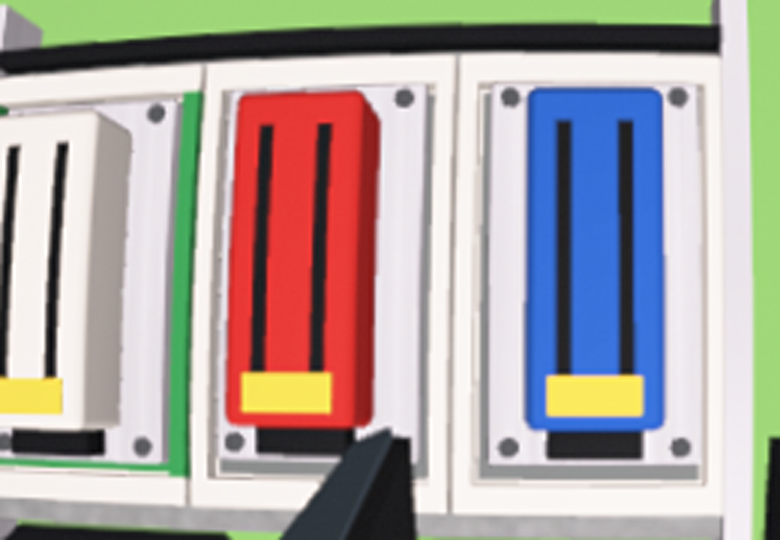

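```bash
python3 - <<'E'
from h import *
import json
s=state()
json.dump({k:list(map(float,s[k])) for k in('ee_pos','ee_rot')},open('w21.json','w'));print(s['ee_pos'])
cv2.imwrite('pics/w21.png',grab_frame('wrist')[:,:,::-1])
crop('pics/w21.png','pics/w21c.png',130,120,390,300,3)
E
```

```text
[ 578.10608199 -131.46731336  202.15527273]
```

View pics/w21c.png

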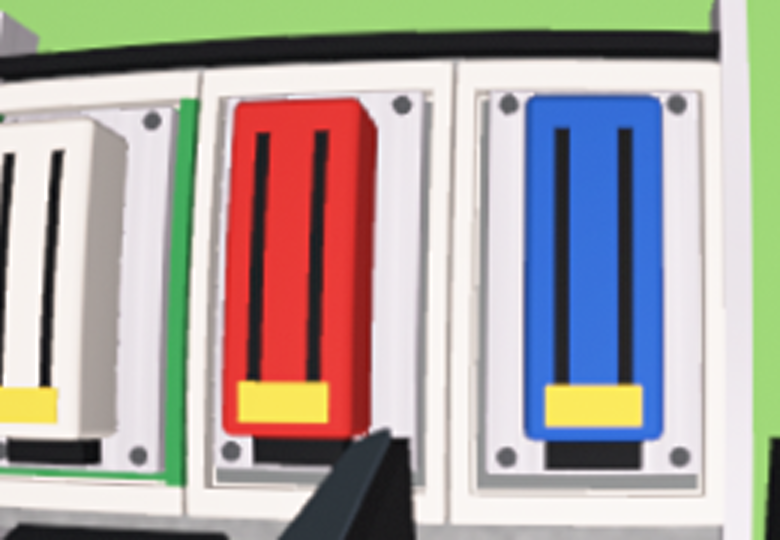

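```bash
cat > fit3.py <<'E'
from fit import *
W['w21']=json.load(open('w21.json'))
c=lambda x,y:('w21',130+x/3,120+y/3)
B2=[(c(509,104),(-50,-24,10)),(c(677,104),(-50,24,10)),(c(507,457),(50,-24,10)),(c(680,457),(50,24,10)),(c(562,128),(-34.7,-8,40)),(c(625,128),(-34.7,8,40)),(c(545,386),S[1]),(c(642,385),S[0]),(c(643,427),S[3]),(c(545,427),S[2])]
R2=[(c(402,105),(-50,24,10)),(c(231,452),(50,-24,10)),(c(239,382),S[1]),(c(328,382),S[0]),(c(327,423),S[3]),(c(237,424),S[2])]
for o,y in((B2,-130),(R2,-208)):
  for fs in (True,False):
    x,r=fit(o,[579,y,85,-2,25],fs); print(x.round(2),'rms',np.sqrt((r**2).mean()).round(2))
E
python3 fit3.py
python3 - <<'E'
from h import *
print(state()['qvel'].round(1),state()['ee_pos'])
E
```

```text
[ 578.65 -129.28   86.39   -1.87] rms 0.41
[ 578.61 -129.28   86.26   -1.87   24.82] rms 0.4
[ 575.43 -208.21   86.54   -2.25] rms 0.54
[ 575.45 -208.13   86.77   -2.2    25.21] rms 0.54
[ 0.   1.7  3.  -0.  -0.3  0.1] [ 576.72383571 -131.10836717  199.75560231]
```

```bash
python3 - <<'E'
from h import *
p,Rt=bluepose([22,0,14],10); print(p,Rt.round(3)); 
for z in(60,25,0): delta(p+[0,0,z],Rt)
E
```

```text
[ 592.76314137 -131.20159374  107.18591078] [[ 0.259  0.036  0.965]
 [-0.009  0.999 -0.035]
 [-0.966  0.     0.259]]
offset [33.9  0.5 13.1] rot [ 0.09 -9.88 -0.01] |o| 36.3 |r| 9.88
offset [68.7  0.5  9.9] rot [ 0.09 -9.88 -0.01] |o| 69.4 |r| 9.88
offset [93.6  0.5  7.7] rot [ 0.09 -9.88 -0.01] |o| 93.9 |r| 9.88
```

```bash
python3 -m handwheel '{"gripper":[0.35,0.35,0.35,0.35,0.35],"offset":[[15,0.5,10],[32,0.5,13],[50,0.5,11],[66,0.5,10],[66,0.5,10]],"rot":[[0,-4,0],[0,-8,0],[0,-9.9,0],[0,-9.9,0],[0,-9.9,0]]}'
python3 -m handwheel '{"gripper":[0.35,0.35,0.35],"offset":[[0,0,0],[0,0,0],[0,0,0]],"rot":[[0,0,0],[0,0,0],[0,0,0]]}'
python3 - <<'E'
from h import *
s=state();print(s['qvel'].round(1),s['force'].round(1))
p,Rt=bluepose([22,0,14],10);delta(p,Rt)
E
```

```text
time_s: 16.43
ee_pos: [587.4, -130.0, 127.9]
ee_rot: [0.7, 75.8, -1.3]
force: [0.1, 0.2, -0.4]
gripper_width: 59.3
time_s: 16.68
ee_pos: [592.6, -131.4, 134.1]
ee_rot: [-0.0, 75.1, -2.0]
force: [0.8, 0.4, 0.2]
gripper_width: 59.2
[-0.  -0.2  0.1  0.  -0.1 -0. ] [0.8 0.4 0.2]
offset [26.   0.2 -6.8] rot [ 0.08 -0.07 -0.02] |o| 26.9 |r| 0.1
```

```bash
python3 -m handwheel '{"gripper":[0.35,0.35,0.35,0.35,0.35],"offset":[[8,0.2,-3],[15,0.2,-5],[21,0.2,-6.8],[24,0.2,-6.8],[24,0.2,-6.8]],"rot":[[0,0,0],[0,0,0],[0,0,0],[0,0,0],[0,0,0]]}'
python3 -m handwheel '{"gripper":[0.35,0.35],"offset":[[0,0,0],[0,0,0]],"rot":[[0,0,0],[0,0,0]]}'
python3 - <<'E'
from h import *
s=state();print(s['qvel'].round(1),s['force'].round(1))
p,Rt=bluepose([22,0,14],10);delta(p,Rt)
cv2.imwrite('pics/s22.png',grab_frame('scene')[:,:,::-1])
crop('pics/s22.png','pics/s22c.png',200,140,350,280,4)
E
```

```text
time_s: 17.1
ee_pos: [590.4, -130.8, 106.7]
ee_rot: [0.2, 75.3, -1.8]
force: [-0.0, 0.3, 0.5]
gripper_width: 59.3
time_s: 17.27
ee_pos: [591.3, -131.1, 108.3]
ee_rot: [0.1, 75.2, -1.9]
force: [-0.1, 0.8, -0.5]
gripper_width: 59.2
[ 0.1 -0.2 -0.1  0.1 -0.  -0.1] [-0.1  0.8 -0.5]
offset [ 1.4 -0.1  1.1] rot [ 0.06 -0.15 -0.03] |o| 1.8 |r| 0.17
```

View pics/s22c.png

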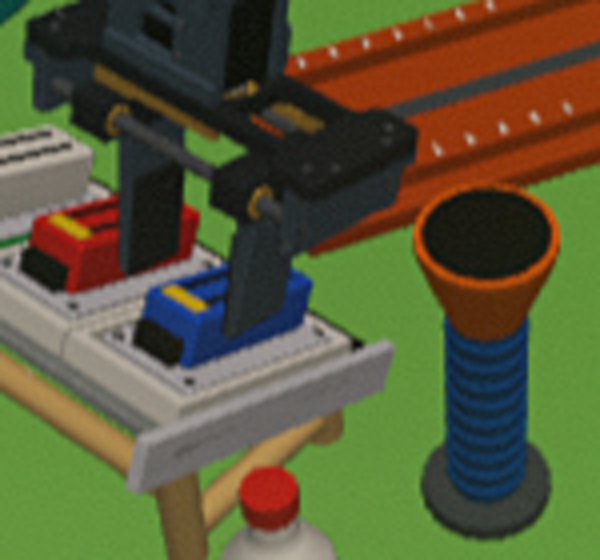

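```bash
python3 -m handwheel '{"gripper":[0.35,0.4,0.45,0.5,0.55],"offset":[[1.2,0,1],[1.2,0,1],[1.2,0,1],[1.2,0,1],[1.2,0,1]],"rot":[[0,0,0],[0,0,0],[0,0,0],[0,0,0],[0,0,0]]}' 30
python3 -m handwheel '{"gripper":[0.62,0.65,0.65,0.65],"offset":[[0,0,0],[0,0,0],[0,0,0],[0,0,0]],"rot":[[0,0,0],[0,0,0],[0,0,0],[0,0,0]]}' 30
python3 - <<'E'
from h import *
s=state();print(s['qvel'].round(1),s['force'].round(1))
p,Rt=bluepose([22,0,14],10);delta(p,Rt)
E
```

```text
time_s: 17.73
ee_pos: [592.3, -131.0, 107.2]
ee_rot: [0.1, 75.2, -1.9]
force: [0.4, 0.2, -0.2]
gripper_width: 42.4
time_s: 18.07
ee_pos: [592.3, -131.1, 107.2]
ee_rot: [0.1, 75.2, -1.9]
force: [-0.5, -0.0, -0.2]
gripper_width: 34.5
[-0.   0.1 -0.1  0.  -0.   0. ] [-0.5 -0.  -0.2]
offset [ 0.1 -0.1  0.4] rot [ 0.06 -0.17 -0.03] |o| 0.5 |r| 0.19
```

```bash
python3 -m handwheel '{"gripper":[0.68,0.72],"offset":[[0,0,0],[0,0,0]],"rot":[[0,0,0],[0,0,0]]}' 30
python3 -m handwheel '{"gripper":[0.8,0.8],"offset":[[0,0,0],[0,0,0]],"rot":[[0,0,0],[0,0,0]]}' 30
```

```text
time_s: 18.23
ee_pos: [592.3, -131.1, 107.2]
ee_rot: [0.1, 75.2, -1.9]
force: [-1.0, 0.4, 1.1]
gripper_width: 34.2
time_s: 18.4
ee_pos: [592.3, -131.1, 107.2]
ee_rot: [0.1, 75.2, -1.9]
force: [-0.7, -0.3, 0.2]
gripper_width: 34.1
```

```bash
python3 -m handwheel '{"gripper":[0.8,0.8,0.8,0.8,0.8],"offset":[[-2,0,0.3],[-5,0,0.9],[-9,0,2],[-14,0,3.7],[-20,0,5.3]],"rot":[[0,0,0],[0,0,0],[0,0,0],[0,0,0],[0,0,0]]}'
python3 - <<'E'
from h import *
s=state();print(s['force'].round(1))
cv2.imwrite('pics/w23.png',grab_frame('wrist')[:,:,::-1])
E
```

```text
time_s: 18.82
ee_pos: [592.1, -131.0, 128.0]
ee_rot: [0.1, 75.2, -1.9]
force: [0.7, 0.9, -3.2]
gripper_width: 34.2
[ 0.7  0.9 -3.2]
```

View pics/w23.png

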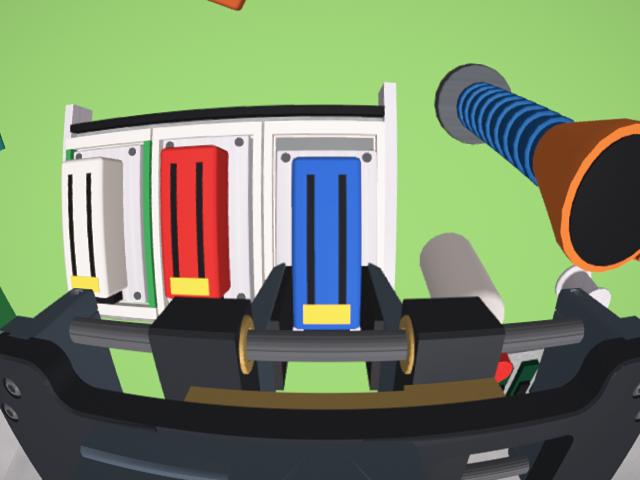

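```bash
python3 -m handwheel '{"gripper":[0.8,0.8,0.8,0.8,0.8],"offset":[[-20,0,5],[-55,0,14],[-90,0,24],[-125,0,33],[-155,0,41]],"rot":[[0,0,0],[0,0,0],[0,0,0],[0,0,0],[0,0,0]]}'
python3 -m handwheel '{"gripper":[0.8,0.8,0.8],"offset":[[-10,0,2],[-10,0,2],[-10,0,2]],"rot":[[0,0,0],[0,0,0],[0,0,0]]}'
python3 - <<'E'
from h import *
import json
s=state();print(s['force'].round(1),s['ee_pos'],s['ee_rot'],s['qvel'].round(1))
json.dump({k:list(map(float,s[k])) for k in('ee_pos','ee_rot')},open('w24.json','w'))
cv2.imwrite('pics/w24.png',grab_frame('wrist')[:,:,::-1])
crop('pics/w24.png','pics/w24c.png',250,130,400,340,3)
E
```

```text
time_s: 19.28
ee_pos: [592.5, -131.2, 291.4]
ee_rot: [-0.1, 75.0, -2.0]
force: [1.5, -1.0, -1.8]
gripper_width: 34.1
time_s: 19.53
ee_pos: [590.9, -130.9, 296.9]
ee_rot: [0.2, 75.3, -1.8]
force: [0.1, -0.5, -4.9]
gripper_width: 34.0
[ 0.1 -0.5 -4.9] [ 590.85631323 -130.92816393  296.91007248] [ 0.17667008 75.30168581 -1.81087244] [-0.   1.4  2.8 -0.   0.2  0. ]
```

View pics/w24c.png

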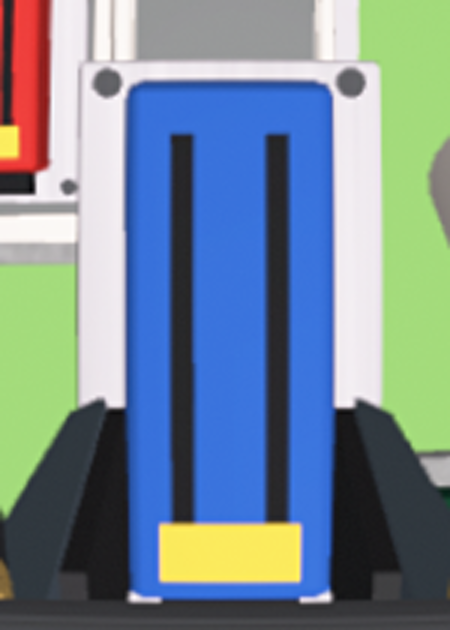

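```bash
cat > inhand.py <<'E'
from h import *
from scipy.optimize import least_squares
I={'ee_pos':[0,0,0],'ee_rot':[0,0,0]}
c=lambda x,y:(250+x/3,130+y/3)
S=[(31.1,11.7,40),(31.1,-11.7,40),(40.5,-11.7,40),(40.5,11.7,40)]
O=[(c(107,82),(-50,-24,10)),(c(351,82),(-50,24,10)),(c(182,134),(-34.7,-8,40)),(c(277,134),(-34.7,8,40)),(c(160,523),S[1]),(c(302,523),S[0]),(c(302,582),S[3]),(c(159,582),S[2])]
# tool frame: nominal module axes: x=tool z, y=tool y, z=-tool x, tilted by t about y
def pose(q):
    base=np.c_[[0,0,1.],[0,1.,0],[-1.,0,0]]
    return R.from_rotvec(np.radians([q[3],q[4],q[5]]))*R.from_matrix(base), np.array(q[:3])
def f(q):
    Rm,t=pose(q); return np.concatenate([proj('wrist',Rm.apply(l)+t,I)[0]-uv for uv,l in O])
s=least_squares(f,[14,0,-22,0,0,0]); print(s.x.round(2),np.sqrt((s.fun**2).mean()))
print(f(s.x).reshape(-1,2).round(2))
E
python3 inhand.py
```

```text
[ 18.89   1.23 -14.48  -0.13 -16.3   -0.15] 0.5308293425727317
[[-0.11  0.27]
 [ 0.12  0.12]
 [-0.06 -0.41]
 [ 0.18 -0.47]
 [ 0.27  0.98]
 [-0.54  0.84]
 [-0.66 -0.73]
 [ 0.8  -0.59]]
```

```bash
cat >> h.py <<'E'
FR=R.from_euler('z',-14.85,degrees=True).as_matrix(); FO=np.array([574.6,237.8,12.0])
def place(l,t=(18.9,0,-14.5),pitch=-16.3,yaw=0.):
    base=np.c_[[0,0,1.],[0,1.,0],[-1.,0,0]]
    Rrel=R.from_rotvec([0,np.radians(pitch),0]).as_matrix()@base
    Rt=FR@Rrel.T
    return FO+FR@np.array(l,float)-Rt@np.array(t,float), Rt
E
python3 - <<'E'
from h import *
p,Rt=place([-10,0,160]); print(p); print(Rt.round(2)); delta(p,Rt)
p,Rt=place([-10,0,240]); delta(p,Rt)
E
```

```text
[583.5137711  235.43655642 186.07065274]
[[-0.27  0.26  0.93]
 [ 0.07  0.97 -0.25]
 [-0.96  0.   -0.28]]
offset [101.6 365.6 -46.4] rot [13.02 30.7   0.11] |o| 382.2 |r| 33.35
offset [ 24.1 365.7 -26.3] rot [13.02 30.7   0.11] |o| 367.4 |r| 33.35
```

```bash
python3 -m handwheel '{"gripper":[0.8,0.8,0.8,0.8,0.8],"offset":[[2,36,-2],[4,73,-5],[7,110,-8],[10,147,-11],[12,184,-13]],"rot":[[1.3,3,0],[2.6,6,0],[3.9,9.2,0],[5.2,12.3,0],[6.5,15.3,0]]}' 40
python3 - <<'E'
from h import *
p,Rt=place([-10,0,240]); delta(p,Rt)
E
```

```text
time_s: 20.0
ee_pos: [587.1, 54.8, 280.2]
ee_rot: [142.9, 88.8, 134.4]
force: [0.4, 0.1, -2.4]
gripper_width: 32.8
offset [ 17.  177.9 -30. ] rot [ 6.42 15.26  0.22] |o| 181.2 |r| 16.56
```

```bash
python3 -m handwheel '{"gripper":[0.8,0.8,0.8,0.8,0.8],"offset":[[3,36,-6],[6,73,-12],[9,110,-18],[13,146,-24],[16,174,-29]],"rot":[[1.3,3,0],[2.6,6,0],[3.9,9.2,0.1],[5.2,12.3,0.2],[6.4,15.3,0.2]]}'
python3 -m handwheel '{"gripper":[0.8,0.8,0.8],"offset":[[0,0,0],[0,0,0],[0,0,0]],"rot":[[0,0,0],[0,0,0],[0,0,0]]}'
python3 - <<'E'
from h import *
p,Rt=place([-10,0,160]); delta(p,Rt)
s=state(); print(s['qvel'].round(1),s['force'])
cv2.imwrite('pics/w25.png',grab_frame('wrist')[:,:,::-1])
E
```

```text
time_s: 20.42
ee_pos: [584.4, 232.7, 266.8]
ee_rot: [-180.0, 73.7, 165.3]
force: [0.5, -0.2, -3.5]
gripper_width: 31.3
time_s: 20.67
ee_pos: [584.9, 229.1, 267.9]
ee_rot: [-179.8, 73.9, 165.4]
force: [0.2, -0.4, -3.6]
gripper_width: 30.9
offset [79.5  5.8 19.8] rot [0.08 0.25 0.07] |o| 82.1 |r| 0.27
[-1.1 -2.  -0.5  0.1  0.5  0. ] [ 0.2405464  -0.37004779 -3.56243822]
```

View pics/w25.png

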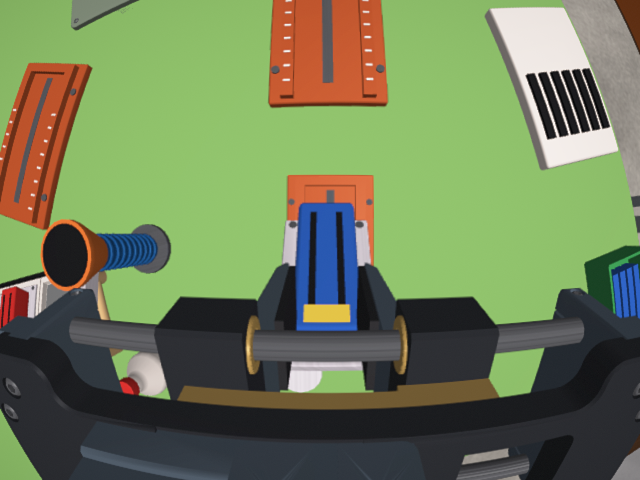

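```bash
python3 -m handwheel '{"gripper":[0.65,0.65],"offset":[[0,0,0],[0,0,0]],"rot":[[0,0,0],[0,0,0]]}' 20
python3 - <<'E'
from h import *
cv2.imwrite('pics/w26.png',grab_frame('wrist')[:,:,::-1])
cv2.imwrite('pics/s26.png',grab_frame('scene')[:,:,::-1])
crop('pics/w26.png','pics/w26c.png',240,170,410,390,3)
crop('pics/s26.png','pics/s26c.png',320,120,520,320,4)
s=state(); print(s['gripper_width'])
E
```

```text
time_s: 20.88
ee_pos: [585.1, 228.7, 270.8]
ee_rot: [179.6, 74.1, 164.7]
force: [0.5, 0.1, -3.5]
gripper_width: 32.7
32.60741299033246
```

View pics/w26c.png

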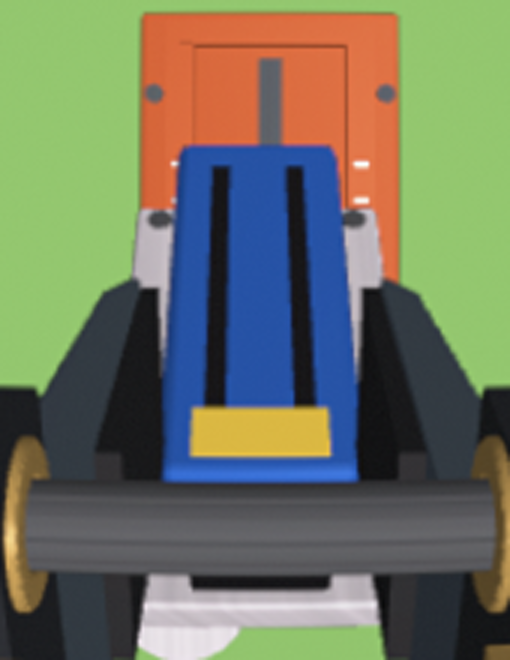

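View pics/s26c.png

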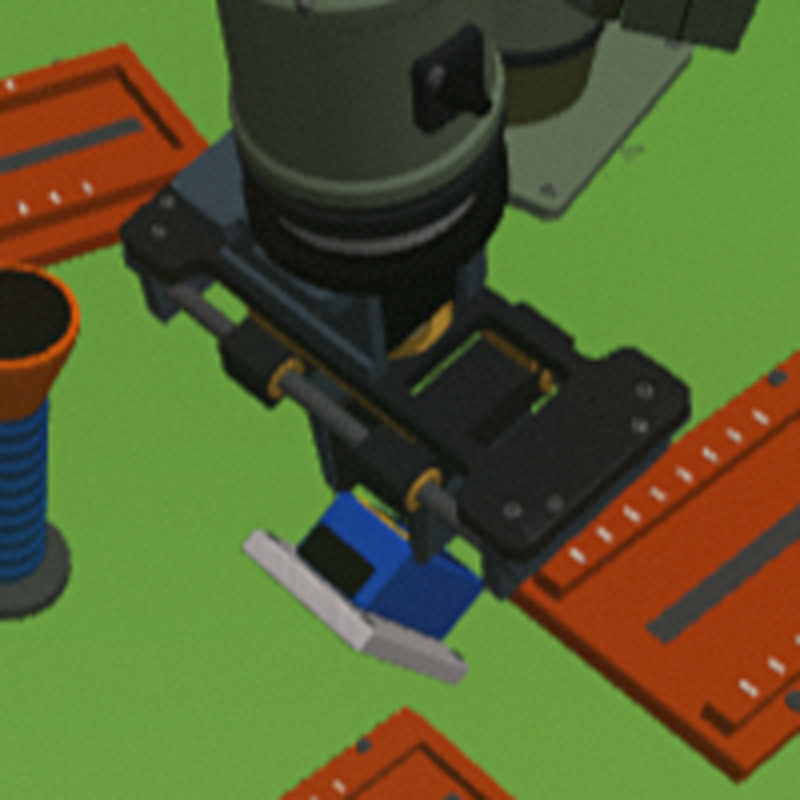

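```bash
cat > inhand2.py <<'E'
from inhand import *
c=lambda x,y:(240+x/3,170+y/3)
O[:]=[(c(160,219),(-50,-24,10)),(c(354,219),(-50,24,10)),(c(220,167),(-34.7,-8,40)),(c(295,167),(-34.7,8,40)),(c(191,407),S[1]),(c(329,407),S[0]),(c(331,458),S[3]),(c(190,457),S[2])]
s=least_squares(f,[19,0,-10,0,-30,0]); print(s.x.round(2),np.sqrt((s.fun**2).mean()))
st=state(); Rt=rot(st['ee_rot']); Rm,t=pose(s.x)
Rw=Rt*Rm; print('world origin',st['ee_pos']+Rt.apply(t),'x axis',Rw.apply([1,0,0]).round(3))
for n,l in (('tail bottom',(-55,0,0)),('plug bottom',(55,0,0)),('tail top',(-45,0,40))): print(n,(st['ee_pos']+Rt.apply(t+Rm.apply(l))).round(1))
print('grip pt in module',Rm.inv().apply(np.array([-19,0,0])-t).round(1))
E
python3 inhand2.py | tail -6
```

```text
[ 22.04   0.78  29.94  -0.15 -64.51  -0.53] 0.6269192253522208
world origin [607.50648401 223.91954563 241.51591617] x axis [ 0.64  -0.164  0.751]
tail bottom [572.3 232.9 200.2]
plug bottom [642.7 214.9 282.8]
tail top [549.7 239.2 234.1]
grip pt in module [24.2 -1.2 44.7]
```

```bash
python3 - <<'E'
from h import *
s=state(); M=rot(s['ee_rot']).as_matrix(); print(M.round(3))
for d in ([0,125,0],[0,0,-100],[0,0,-175]): print(d,(M.T@np.array(d,float)).round(1))
E
```

```text
[[-0.263  0.256  0.93 ]
 [ 0.072  0.967 -0.245]
 [-0.962  0.002 -0.273]]
[0, 125, 0] [  9.  120.8 -30.7]
[0, 0, -100] [96.2 -0.2 27.3]
[0, 0, -175] [168.4  -0.4  47.8]
```

```bash
python3 -m handwheel '{"gripper":[0.65,0.65,0.65,0.65,0.65],"offset":[[1,12,-3],[3,34,-9],[5,62,-16],[7,90,-23],[8.5,112,-28]],"rot":[[0,0,0],[0,0,0],[0,0,0],[0,0,0],[0,0,0]]}' 20
python3 -m handwheel '{"gripper":[0.65,0.65,0.65,0.65,0.65],"offset":[[10,7,1],[30,9,6],[55,9,13],[80,9,20],[96,9,25]],"rot":[[0,0,0],[0,0,0],[0,0,0],[0,0,0],[0,0,0]]}'
python3 -m handwheel '{"gripper":[0.65,0.65,0.65],"offset":[[8,0,2],[8,0,2],[8,0,2]],"rot":[[0,0,0],[0,0,0],[0,0,0]]}'
python3 - <<'E'
from h import *
import json
s=state();print(s['force'],s['gripper_width'],s['qvel'].round(1))
cv2.imwrite('pics/w27.png',grab_frame('wrist')[:,:,::-1])
cv2.imwrite('pics/s27.png',grab_frame('scene')[:,:,::-1])
crop('pics/s27.png','pics/s27c.png',380,160,580,360,4)
E
```

```text
time_s: 21.4
ee_pos: [584.9, 348.4, 270.2]
ee_rot: [179.2, 74.1, 164.6]
force: [0.2, -0.7, -3.3]
gripper_width: 32.7
time_s: 21.82
ee_pos: [584.3, 354.6, 167.7]
ee_rot: [-179.8, 73.9, 165.4]
force: [-0.2, 0.2, -3.4]
gripper_width: 32.9
time_s: 22.07
ee_pos: [585.4, 355.2, 163.0]
ee_rot: [179.5, 74.1, 164.8]
force: [-0.3, 0.9, -2.4]
gripper_width: 32.7
[-0.31496067  0.9090125  -2.43214371] 32.707280272796865 [-0.1 -1.1 -2.   0.1  0.1 -0.1]
```

View pics/w27.png

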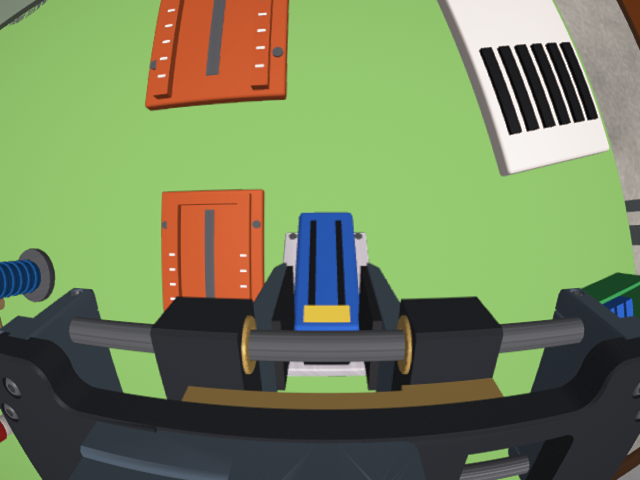

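View pics/s27c.png

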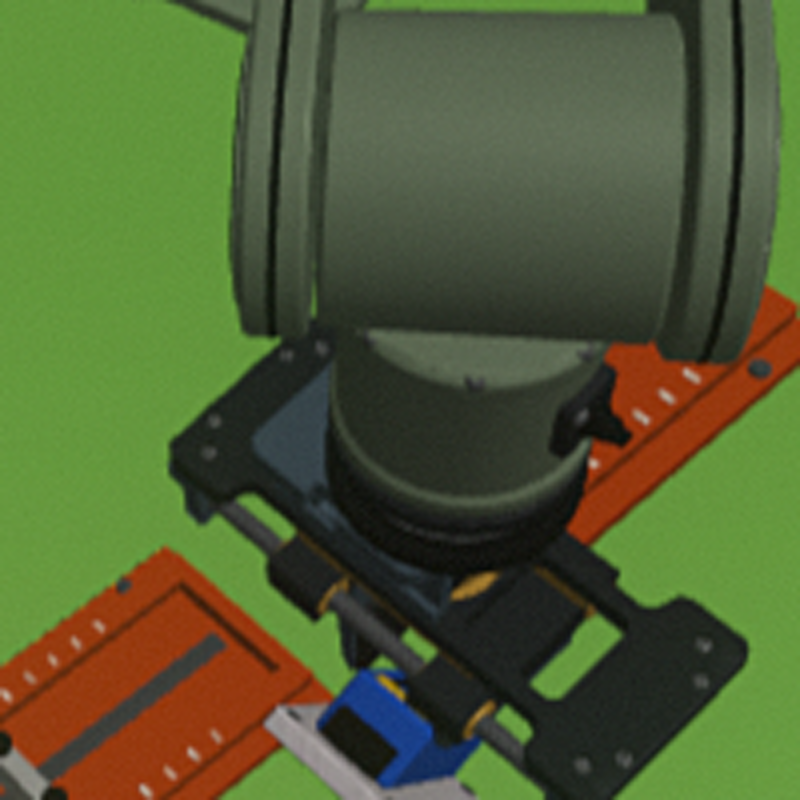

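```bash
python3 -m handwheel '{"gripper":[0.65,0.65,0.65,0.65,0.65],"offset":[[15,0,4],[35,0,10],[55,0,16],[70,0,20],[76,0,21.5]],"rot":[[0,0,0],[0,0,0],[0,0,0],[0,0,0],[0,0,0]]}'
python3 -m handwheel '{"gripper":[0.65,0.65,0.65],"offset":[[4,0,1],[5,0,1.4],[5,0,1.4]],"rot":[[0,0,0],[0,0,0],[0,0,0]]}'
python3 - <<'E'
from h import *
s=state();print(s['force'],s['qvel'].round(1))
cv2.imwrite('pics/s28.png',grab_frame('scene')[:,:,::-1])
crop('pics/s28.png','pics/s28c.png',380,200,580,400,4)
E
```

```text
time_s: 22.58
ee_pos: [584.9, 354.9, 82.5]
ee_rot: [179.8, 74.0, 165.1]
force: [-0.7, -0.1, -3.4]
gripper_width: 32.7
time_s: 22.83
ee_pos: [585.9, 355.6, 79.7]
ee_rot: [179.3, 74.2, 164.5]
force: [1.3, -0.3, -3.9]
gripper_width: 32.8
[ 1.34839255 -0.2773984  -3.90795118] [ 0.1 -0.3 -0.3 -0.   0.1  0.1]
```

View pics/s28c.png

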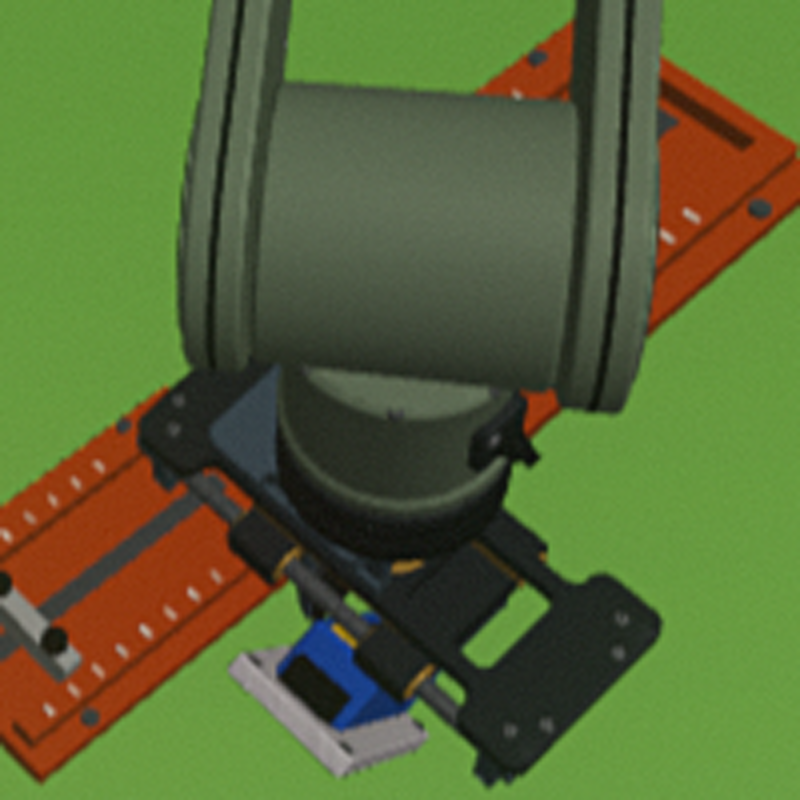

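```bash
python3 -m handwheel '{"gripper":[0.65,0.65,0.65,0.65,0.65],"offset":[[4,0,1],[8.7,0,2.5],[9,0,10],[9,0,18.7],[9,0,18.7]],"rot":[[0,0,0],[0,0,0],[0,0,0],[0,0,0],[0,0,0]]}'
python3 - <<'E'
from h import *
s=state();print(s['force'],s['qvel'].round(1))
cv2.imwrite('pics/w29.png',grab_frame('wrist')[:,:,::-1])
crop('pics/w29.png','pics/w29c.png',240,150,410,390,3)
cv2.imwrite('pics/s29.png',grab_frame('scene')[:,:,::-1])
crop('pics/s29.png','pics/s29c.png',400,250,560,410,4)
E
```

```text
time_s: 23.3
ee_pos: [602.2, 350.8, 64.4]
ee_rot: [179.4, 74.2, 164.6]
force: [1.5, 0.8, -0.6]
gripper_width: 33.2
[ 1.47075924  0.78039244 -0.63955023] [ 0.5 -0.3  1.4  0.9  0.8  0.4]
```

View pics/w29c.png

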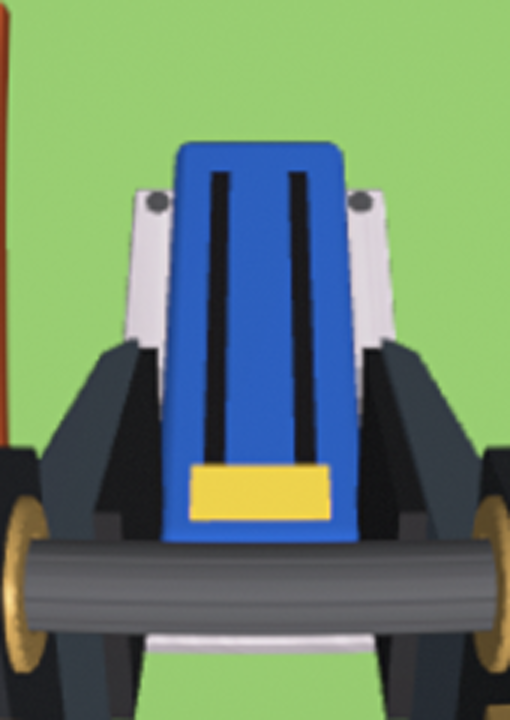

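View pics/s29c.png

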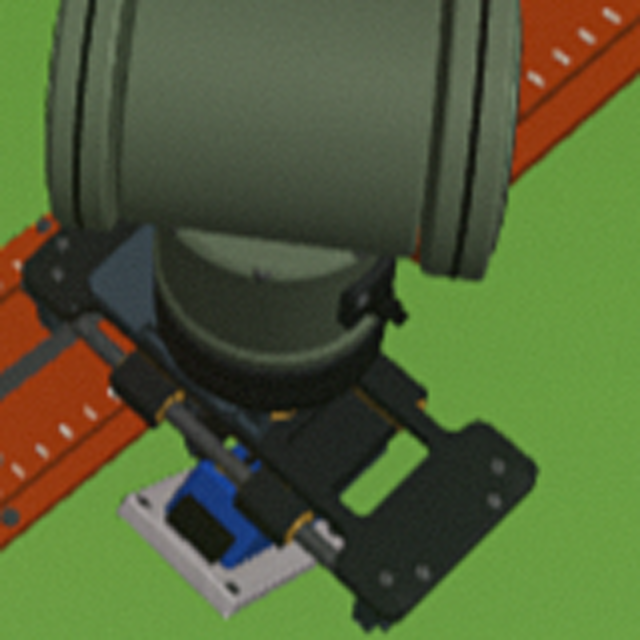

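```bash
python3 -m handwheel '{"gripper":[0.65,0.65,0.65,0.65,0.65],"offset":[[1.5,0,8],[3,0,15.6],[6,0,23],[8.8,0,30.4],[8.8,0,30.4]],"rot":[[0,0,0],[0,0,0],[0,0,0],[0,0,0],[0,0,0]]}'
python3 - <<'E'
from h import *
s=state();print(s['force'],s['qvel'].round(1))
cv2.imwrite('pics/w30.png',grab_frame('wrist')[:,:,::-1])
crop('pics/w30.png','pics/w30c.png',240,130,410,390,3)
E
```

```text
time_s: 23.82
ee_pos: [627.0, 343.6, 45.7]
ee_rot: [179.9, 74.0, 165.1]
force: [1.2, -0.5, -1.9]
gripper_width: 33.3
[ 1.15260264 -0.45487752 -1.92914065] [ 0.5 -1.1  0.4  0.6  0.9  0.4]
```

View pics/w30c.png

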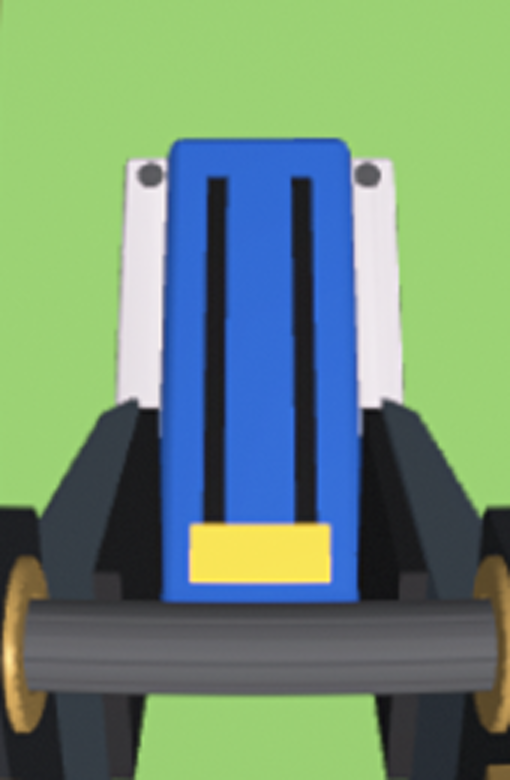

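```bash
python3 -m handwheel '{"gripper":[0.65,0.65,0.65,0.65,0.65],"offset":[[3,0,6],[6,0,12],[9.5,0,18],[12,0,21.5],[12,0,21.5]],"rot":[[0,0,0],[0,0,0],[0,0,0],[0,0,0],[0,0,0]]}'
python3 - <<'E'
from h import *
s=state();print(s['force'],s['qvel'].round(1))
cv2.imwrite('pics/w31.png',grab_frame('wrist')[:,:,::-1])
crop('pics/w31.png','pics/w31c.png',240,130,410,390,3)
E
```

```text
time_s: 24.28
ee_pos: [643.4, 339.7, 29.1]
ee_rot: [179.7, 74.1, 165.0]
force: [-0.2, -1.5, -1.0]
gripper_width: 33.2
[-0.23377402 -1.52202139 -0.9821402 ] [ 0.3 -0.9  0.1  0.4  0.8  0.2]
```

View pics/w31c.png

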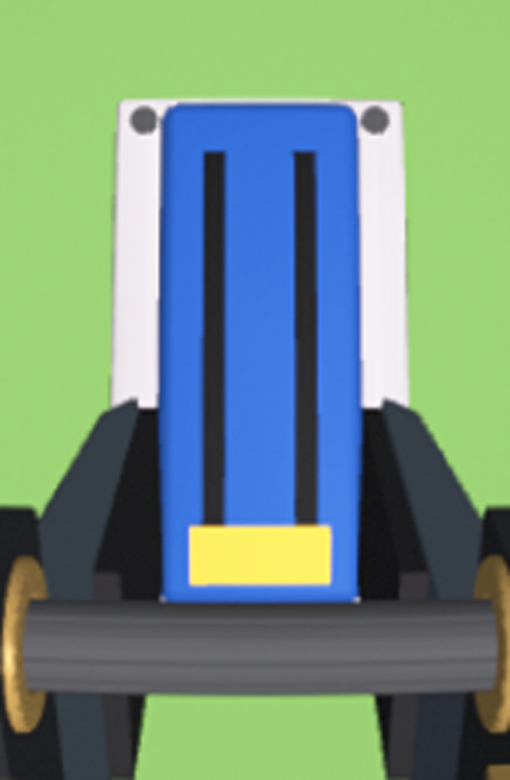

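```bash
python3 -m handwheel '{"gripper":[0.65,0.65,0.65],"offset":[[1.5,0,1],[2.6,0,1.7],[2.6,0,1.7]],"rot":[[0,0,0],[0,0,0],[0,0,0]]}'
python3 -m handwheel '{"gripper":[0.65,0.65,0.65],"offset":[[1,0,0.5],[2,0,1],[2,0,1]],"rot":[[0,0,0],[0,0,0],[0,0,0]]}'
python3 -m handwheel '{"gripper":[0.65,0.65,0.65],"offset":[[1,0,0.5],[2,0,1],[2,0,1]],"rot":[[0,0,0],[0,0,0],[0,0,0]]}'
```

```text
time_s: 24.58
ee_pos: [644.3, 339.8, 27.6]
ee_rot: [179.5, 74.1, 164.8]
force: [0.5, -0.3, -1.3]
gripper_width: 33.2
time_s: 24.83
ee_pos: [644.4, 339.8, 25.2]
ee_rot: [179.6, 74.1, 164.8]
force: [0.6, -0.4, -0.6]
gripper_width: 32.8
time_s: 25.08
ee_pos: [644.6, 339.7, 22.8]
ee_rot: [179.6, 74.1, 164.9]
force: [0.7, -0.1, -0.3]
gripper_width: 33.1
```

```bash
python3 - <<'E'
from h import *
s=state();print(s['force'],s['qvel'].round(1))
cv2.imwrite('pics/w32.png',grab_frame('wrist')[:,:,::-1])
crop('pics/w32.png','pics/w32c.png',240,130,410,390,3)
E
```

```text
[ 0.7477818  -0.117115   -0.34072867] [-0.  -0.   0.   0.   0.2  0.1]
```

View pics/w32c.png

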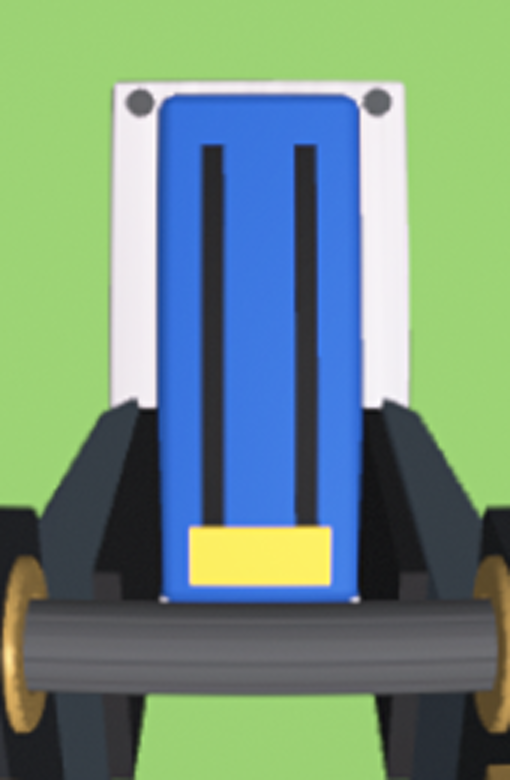

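```bash
cat > inhand3.py <<'E'
from inhand import *
c=lambda x,y:(240+x/3,130+y/3)
O[:]=[(c(140,102),(-50,-24,10)),(c(377,102),(-50,24,10)),(c(213,145),(-34.7,-8,40)),(c(305,145),(-34.7,8,40)),(c(189,527),S[1]),(c(331,527),S[0]),(c(331,584),S[3]),(c(189,584),S[2])]
s=least_squares(f,[19,0,-10,0,-30,0]); print(s.x.round(2),np.sqrt((s.fun**2).mean()))
st=state(); Rt=rot(st['ee_rot']); Rm,t=pose(s.x)
Rw=Rt*Rm; print('world origin',st['ee_pos']+Rt.apply(t),'x axis',Rw.apply([1,0,0]).round(3))
for n,l in (('tail bottom',(-55,0,0)),('plug bottom',(55,0,0))): print(n,(st['ee_pos']+Rt.apply(t+Rm.apply(l))).round(1))
print('grip pt in module',Rm.inv().apply(np.array([-19,0,0])-t).round(1))
E
python3 inhand3.py | tail -5
```

```text
[ 21.4    1.02 -10.75  -0.09 -19.66  -0.2 ] 0.45515871687158305
world origin [629.20835042 344.82202426   5.21395253] x axis [ 0.965 -0.252  0.065]
tail bottom [576.1 358.7   1.6]
plug bottom [682.3 330.9   8.8]
grip pt in module [23.7 -1.2 34.4]
```

```bash
python3 -m handwheel '{"gripper":[0.65,0.65,0.65],"offset":[[1.5,0,0.7],[3.2,0,1.4],[3.2,0,1.4]],"rot":[[0,0,0],[0,0,0],[0,0,0]]}'
python3 -m handwheel '{"gripper":[0.62,0.6,0.55,0.4,0.35],"offset":[[0,0,0],[0,0,0],[-1,0,0],[-2,0,0],[-2,0,0]],"rot":[[0,0,0],[0,0,0],[0,0,0],[0,0,0],[0,0,0]]}'
python3 -m handwheel '{"gripper":[0.35,0.35,0.35,0.35,0.35],"offset":[[-15,0,-2],[-40,0,-10],[-65,0,-35],[-85,0,-70],[-85,0,-70]],"rot":[[0,0,0],[0,0,0],[0,-5,0],[0,-12,0],[0,-16,0]]}'
python3 - <<'E'
from h import *
import json
s=state();print(s['force'],s['qvel'].round(1))
json.dump({k:list(map(float,s[k])) for k in('ee_pos','ee_rot')},open('w33.json','w'))
cv2.imwrite('pics/w33.png',grab_frame('wrist')[:,:,::-1])
E
```

```text
time_s: 25.38
ee_pos: [645.0, 339.5, 19.1]
ee_rot: [179.7, 74.1, 164.9]
force: [1.6, -0.3, -0.9]
gripper_width: 32.6
time_s: 25.8
ee_pos: [645.8, 339.6, 22.1]
ee_rot: [179.5, 74.1, 164.7]
force: [0.1, -0.1, 0.9]
gripper_width: 51.3
time_s: 26.22
ee_pos: [601.3, 353.5, 130.3]
ee_rot: [46.0, 89.2, 31.3]
force: [-0.3, 0.3, 0.0]
gripper_width: 59.1
[-0.27771663  0.30030401  0.02814459] [ 15.3 -16.1  33.5 -35.8 -53.6  24. ]
```

View pics/w33.png

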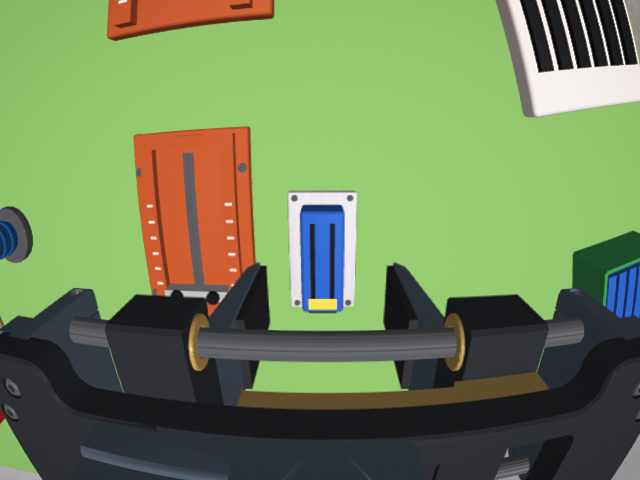

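```bash
python3 -m handwheel '{"gripper":[0.2,0.2,0.2],"offset":[[0,0,0],[0,0,0],[0,0,0]],"rot":[[0,0,0],[0,0,0],[0,0,0]]}'
python3 - <<'E'
from h import *
import json
s=state();print(s['ee_pos'],s['ee_rot'],s['qvel'].round(1))
json.dump({k:list(map(float,s[k])) for k in('ee_pos','ee_rot')},open('w34.json','w'))
cv2.imwrite('pics/w34.png',grab_frame('wrist')[:,:,::-1])
crop('pics/w34.png','pics/w34c.png',260,170,400,350,4)
E
```

```text
time_s: 26.52
ee_pos: [603.8, 349.8, 121.1]
ee_rot: [110.6, 90.0, 95.8]
force: [0.4, 0.3, -0.3]
gripper_width: 72.6
[603.82712203 349.76183666 121.05137819] [110.6071182   89.95993957  95.7819321 ] [-0.5  1.  -0.1 -0.1 -0.2  0.2]
```

View pics/w34c.png

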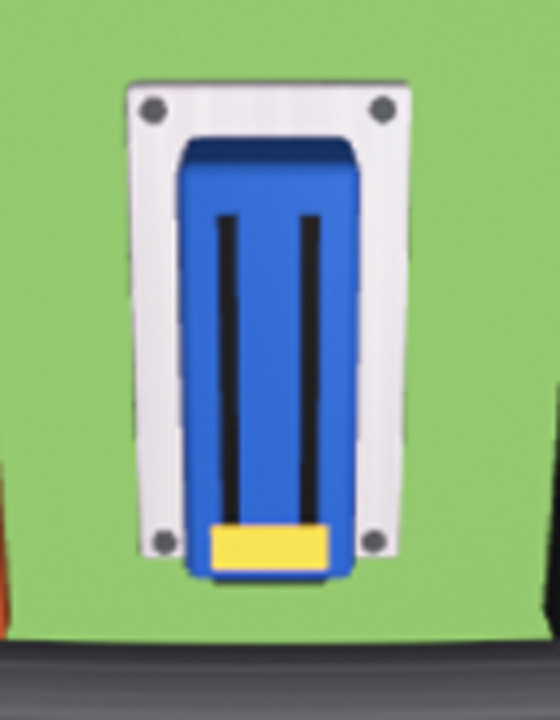

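```bash
cat > fit4.py <<'E'
from fit import *
W['w34']=json.load(open('w34.json'))
c=lambda x,y:('w34',260+x/4,170+y/4)
O=[(c(153,110),(-50,-24,10)),(c(383,110),(-50,24,10)),(c(164,542),(50,-24,10)),(c(374,542),(50,24,10)),(c(228,215),(-34.7,-8,40)),(c(310,215),(-34.7,8,40)),(c(211,525),S[1]),(c(328,525),S[0]),(c(329,570),S[3]),(c(211,570),S[2])]
x,r=fit(O,[629,345,0,-15,0],False); print(x.round(2),np.sqrt((r**2).mean()))
a=np.radians(x[3]); Rt=toolR([0,0,-1],[-np.sin(a),np.cos(a),0])
for z in(14.5+50,14.5): delta([x[0],x[1],z],Rt)
E
python3 fit4.py
```

```text
[ 6.2727e+02  3.4548e+02  2.0000e+00 -1.4660e+01  1.2000e-01] 0.38376909318810964
offset [56.2  2.  23.6] rot [-0.18 -0.02 -0.02] |o| 60.9 |r| 0.19
offset [106.2   2.   23.6] rot [-0.18 -0.02 -0.02] |o| 108.8 |r| 0.19
```

```bash
python3 -m handwheel '{"gripper":[0.2,0.2,0.2,0.2,0.2],"offset":[[15,1,12],[35,1,23.6],[55,1,23.6],[75,1,23.6],[80,1,23.6]],"rot":[[-0.2,0,0],[-0.2,0,0],[-0.2,0,0],[-0.2,0,0],[-0.2,0,0]]}'
python3 -m handwheel '{"gripper":[0.2,0.2],"offset":[[0,0,0],[0,0,0]],"rot":[[0,0,0],[0,0,0]]}'
python3 fit4.py
python3 - <<'E'
from h import *
cv2.imwrite('pics/w35.png',grab_frame('wrist')[:,:,::-1])
crop('pics/w35.png','pics/w35c.png',220,170,430,390,3)
E
```

```text
time_s: 26.98
ee_pos: [625.3, 343.0, 35.9]
ee_rot: [-140.2, 89.6, -154.9]
force: [-1.0, -0.7, -0.0]
gripper_width: 73.1
time_s: 27.15
ee_pos: [627.1, 345.1, 41.6]
ee_rot: [55.9, 89.9, 41.3]
force: [1.0, 0.7, 1.2]
gripper_width: 72.9
[ 6.2728e+02  3.4548e+02  2.0000e+00 -1.4660e+01  1.2000e-01] 0.3837637245850687
offset [-22.9   0.4   0.1] rot [ 0.06  0.05 -0.08] |o| 22.9 |r| 0.11
offset [27.1  0.4  0. ] rot [ 0.06  0.05 -0.08] |o| 27.1 |r| 0.11
```

View pics/w35c.png

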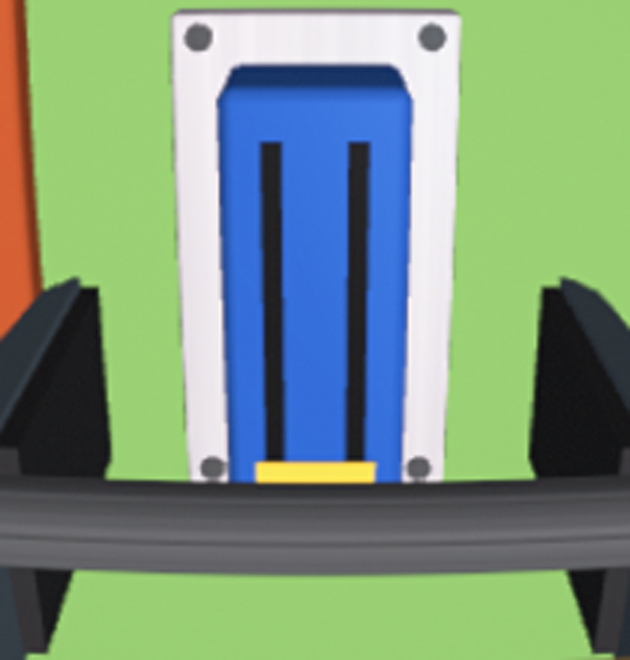

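```bash
python3 -m handwheel '{"gripper":[0.2,0.2,0.2,0.2,0.2],"offset":[[8,-0.5,0],[16,-0.7,0],[23,-0.7,0],[26,-0.7,0],[26,-0.7,0]],"rot":[[0,0,0],[0,0,0],[0,0,0],[0,0,0],[0,0,0]]}'
python3 -m handwheel '{"gripper":[0.35,0.4,0.45,0.5,0.55],"offset":[[0,0,0],[0,0,0],[0,0,0],[0,0,0],[0,0,0]],"rot":[[0,0,0],[0,0,0],[0,0,0],[0,0,0],[0,0,0]]}' 30
python3 - <<'E'
from h import *
print(state()['ee_pos'],state()['force'])
E
```

```text
time_s: 27.62
ee_pos: [625.3, 344.5, 15.2]
ee_rot: [95.5, 90.0, 81.0]
force: [0.3, -0.9, -0.3]
gripper_width: 73.0
time_s: 28.03
ee_pos: [626.3, 345.0, 16.8]
ee_rot: [49.6, 89.8, 35.0]
force: [1.3, 0.2, -0.2]
gripper_width: 43.2
[626.30203437 345.01797532  16.80485611] [ 1.28776735  0.21477946 -0.19306927]
```

```bash
python3 -m handwheel '{"gripper":[0.55,0.6,0.65,0.7,0.8],"offset":[[2,0,0.8],[2.5,0,0.8],[2.5,0,0.8],[2.5,0,0.8],[2.5,0,0.8]],"rot":[[0,0,0],[0,0,0],[0,0,0],[0,0,0],[0,0,0]]}' 30
python3 -m handwheel '{"gripper":[1,1,1],"offset":[[0,0,0],[0,0,0],[0,0,0]],"rot":[[0,0,0],[0,0,0],[0,0,0]]}' 30
python3 -m handwheel '{"gripper":[1,1,1,1],"offset":[[-3,0,0],[-10,0,0],[-18,0,0],[-18,0,0]],"rot":[[0,0,0],[0,0,0],[0,0,0],[0,0,0]]}' 30
python3 - <<'E'
from h import *
import json
s=state();print(s['ee_pos'],s['ee_rot'],s['force'],s['qvel'].round(1))
cv2.imwrite('pics/w36.png',grab_frame('wrist')[:,:,::-1])
crop('pics/w36.png','pics/w36c.png',250,160,400,370,3)
E
```

```text
time_s: 28.45
ee_pos: [626.8, 344.5, 13.7]
ee_rot: [48.6, 89.9, 34.0]
force: [0.4, -0.6, -0.4]
gripper_width: 35.1
time_s: 28.7
ee_pos: [626.8, 344.6, 13.7]
ee_rot: [52.7, 89.9, 38.1]
force: [0.5, 0.6, -1.6]
gripper_width: 34.4
time_s: 29.03
ee_pos: [628.2, 345.5, 34.5]
ee_rot: [46.6, 89.6, 32.0]
force: [0.4, 0.4, -1.3]
gripper_width: 35.3
[628.19852367 345.47713424  34.46583305] [46.60256813 89.62377857 32.04499063] [ 0.44576048  0.42038064 -1.25048418] [ 0.1  0.5  0.7 -0.  -1.6  0. ]
```

View pics/w36c.png

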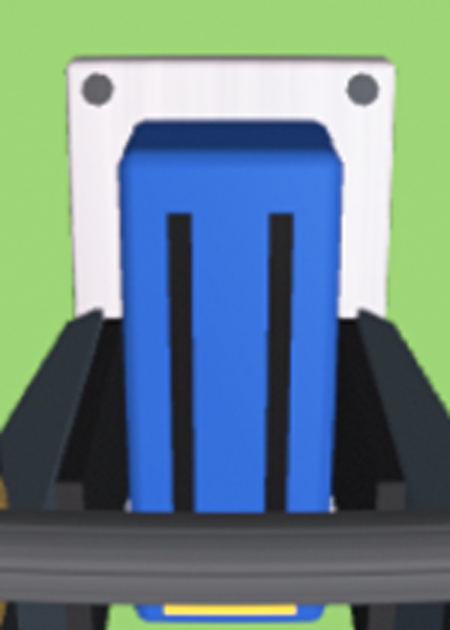

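```bash
python3 -m handwheel '{"gripper":[1,1,1,1,1],"offset":[[-8,0,0],[-22,0,0],[-36,0,0],[-46,0,0],[-46,0,0]],"rot":[[0,0,0],[0,0,0],[0,0,0],[0,0,0],[0,0,0]]}'
python3 -m handwheel '{"gripper":[1,1],"offset":[[0,0,0],[0,0,0]],"rot":[[0,0,0],[0,0,0]]}'
python3 - <<'E'
from h import *
s=state();print(s['force'],s['qvel'].round(1))
delta(FO+FR@np.array([-9,0,70.]),fixR())
cv2.imwrite('pics/w37.png',grab_frame('wrist')[:,:,::-1])
crop('pics/w37.png','pics/w37c.png',250,160,400,370,3)
E
```

```text
time_s: 29.5
ee_pos: [628.3, 345.4, 81.2]
ee_rot: [45.2, 89.6, 30.7]
force: [0.0, -0.2, -2.7]
gripper_width: 34.8
time_s: 29.67
ee_pos: [626.2, 344.3, 77.2]
ee_rot: [64.6, 89.9, 50.1]
force: [-0.6, 1.0, -3.3]
gripper_width: 35.2
[-0.564876    0.97628918 -3.27066397] [ 0.   0.5  0.5 -0.   0.  -0. ]
offset [  -4.9 -116.   -32.2] rot [ 0.29  0.02 -0.05] |o| 120.5 |r| 0.3
```

View pics/w37c.png

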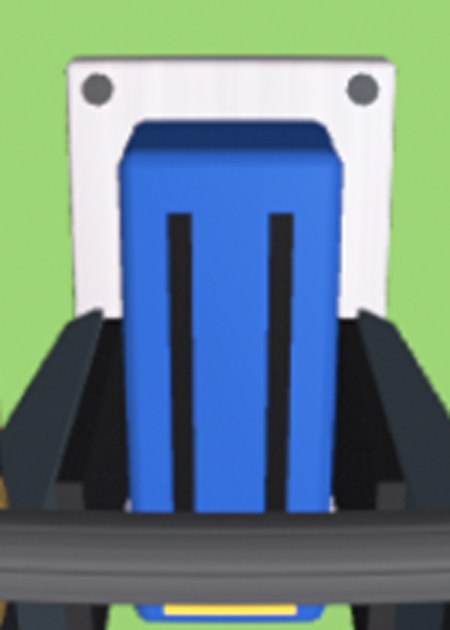

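```bash
python3 -m handwheel '{"gripper":[1,1,1,1,1],"offset":[[-2,-18,-6],[-5,-46,-14],[-5,-76,-22],[-5,-104,-30],[-5,-116,-32.2]],"rot":[[0,0,0],[0.3,0,0],[0.3,0,0],[0.3,0,0],[0.3,0,0]]}'
python3 -m handwheel '{"gripper":[1,1,1],"offset":[[0,0,0],[0,0,0],[0,0,0]],"rot":[[0,0,0],[0,0,0],[0,0,0]]}'
python3 - <<'E'
from h import *
s=state();print(s['force'],s['qvel'].round(1))
delta(FO+FR@np.array([-9,0,26.]),fixR())
cv2.imwrite('pics/w38.png',grab_frame('wrist')[:,:,::-1])
E
```

```text
time_s: 30.13
ee_pos: [563.0, 237.0, 81.6]
ee_rot: [-137.8, 89.8, -152.7]
force: [-1.2, 0.8, -2.9]
gripper_width: 34.9
time_s: 30.38
ee_pos: [567.3, 241.3, 82.6]
ee_rot: [53.8, 89.8, 39.0]
force: [0.2, 0.2, -3.0]
gripper_width: 35.3
[ 0.17656568  0.20328394 -2.96331977] [ 0.5  0.4 -0.5 -0.2  0.4 -0.1]
offset [44.6 -1.7 -1.2] rot [-0.01  0.13 -0.18] |o| 44.7 |r| 0.22
```

View pics/w38.png

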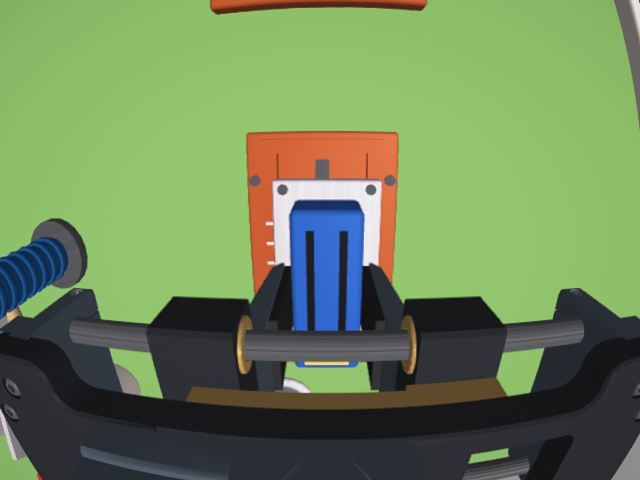

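```bash
python3 -m handwheel '{"gripper":[1,1,1,1,1],"offset":[[12,-1,-0.5],[26,-1.7,-1.2],[37,-1.7,-1.2],[42,-1.7,-1.2],[42,-1.7,-1.2]],"rot":[[0,0,0],[0,0,-0.1],[0,0,-0.1],[0,0,-0.1],[0,0,-0.1]]}'
python3 -m handwheel '{"gripper":[1,1],"offset":[[0,0,0],[0,0,0]],"rot":[[0,0,0],[0,0,0]]}'
python3 - <<'E'
from h import *
s=state();print(s['force'],s['qvel'].round(1),s['ee_pos'])
delta(FO+FR@np.array([-9,0,26.]),fixR())
cv2.imwrite('pics/w39.png',grab_frame('wrist')[:,:,::-1])
crop('pics/w39.png','pics/w39c.png',225,110,425,390,3)
E
```

```text
time_s: 30.85
ee_pos: [564.2, 239.3, 38.9]
ee_rot: [-123.0, 89.9, -137.9]
force: [0.5, 0.1, -2.8]
gripper_width: 34.8
time_s: 31.02
ee_pos: [565.7, 239.6, 41.3]
ee_rot: [22.3, 89.8, 7.4]
force: [0.4, -0.2, -3.4]
gripper_width: 35.1
[ 0.44549652 -0.15513588 -3.38512511] [-0.1 -0.5 -0.1 -0.1 -0.  -0. ] [565.68697763 239.59412505  41.29380794]
offset [3.3 0.5 0.1] rot [ 0.    0.16 -0.06] |o| 3.3 |r| 0.17
```

View pics/w39c.png

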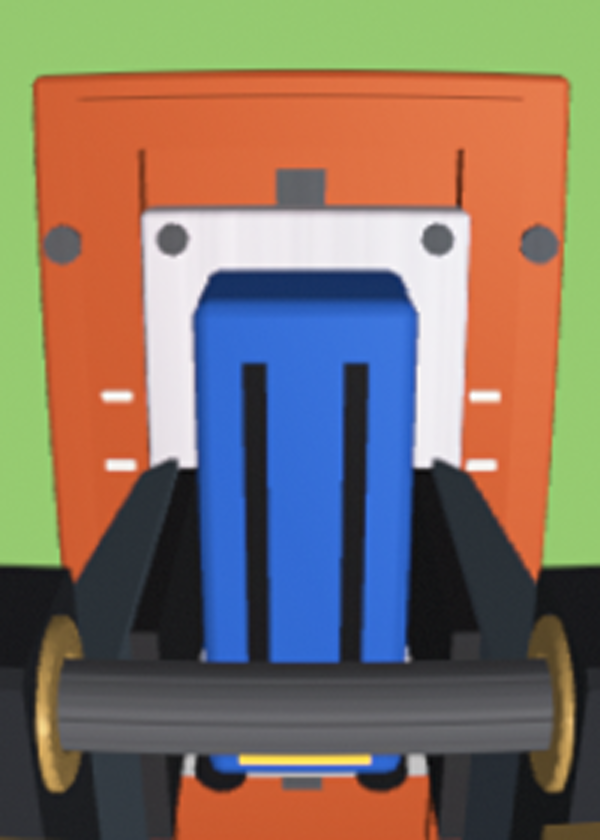

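```bash
python3 -m handwheel '{"gripper":[1,1,1,1],"offset":[[2,-0.7,0],[5,-0.7,0],[7,-0.7,0],[7,-0.7,0]],"rot":[[0,0.1,0],[0,0.1,0],[0,0.1,0],[0,0.1,0]]}'
python3 - <<'E'
from h import *
s=state();print(s['force'],s['qvel'].round(1),s['ee_pos'])
delta(FO+FR@np.array([-9,-0.4,14.]),fixR())
cv2.imwrite('pics/w40.png',grab_frame('wrist')[:,:,::-1])
crop('pics/w40.png','pics/w40c.png',225,110,425,390,3)
E
```

```text
time_s: 31.4
ee_pos: [564.4, 238.2, 33.2]
ee_rot: [-159.6, 89.9, -174.4]
force: [0.1, 0.1, -3.0]
gripper_width: 35.2
[ 0.05914818  0.07377491 -2.96227231] [ 0.  -0.1 -0.3  0.1  0.4  0. ] [564.3851052  238.23394764  33.19855555]
offset [7.2 1.8 1. ] rot [-0.02 -0.06  0.02] |o| 7.5 |r| 0.06
```

View pics/w40c.png

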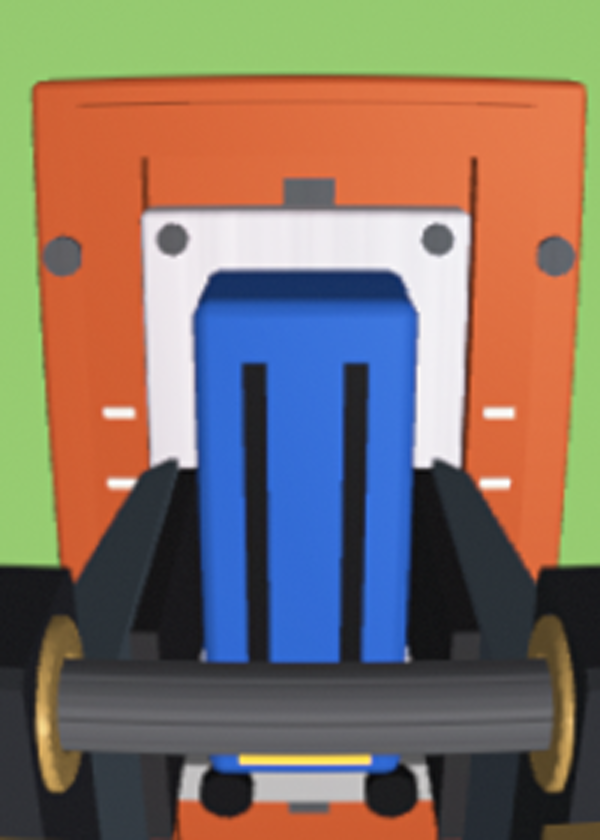

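```bash
python3 -m handwheel '{"gripper":[1,1,1,1],"offset":[[0,0.6,0.5],[2,0.6,1],[4,0.6,1],[4,0.6,1]],"rot":[[0,0,0],[0,0,0],[0,0,0],[0,0,0]]}'
python3 - <<'E'
from h import *
s=state();print(s['force'],s['qvel'].round(1),s['ee_pos'])
delta(FO+FR@np.array([-9,-0.4,14.]),fixR())
cv2.imwrite('pics/w41.png',grab_frame('wrist')[:,:,::-1])
crop('pics/w41.png','pics/w41c.png',225,110,425,390,3)
E
```

```text
time_s: 31.78
ee_pos: [565.6, 238.7, 29.2]
ee_rot: [-162.0, 89.9, -176.8]
force: [-0.1, -0.7, -3.8]
gripper_width: 35.0
[-0.10056722 -0.67091005 -3.75125936] [ 0.1 -0.1 -0.1 -0.1  0.4  0. ] [565.60254885 238.66803334  29.21497505]
offset [ 3.2  1.1 -0.1] rot [-0.01 -0.05  0.02] |o| 3.4 |r| 0.05
```

View pics/w41c.png

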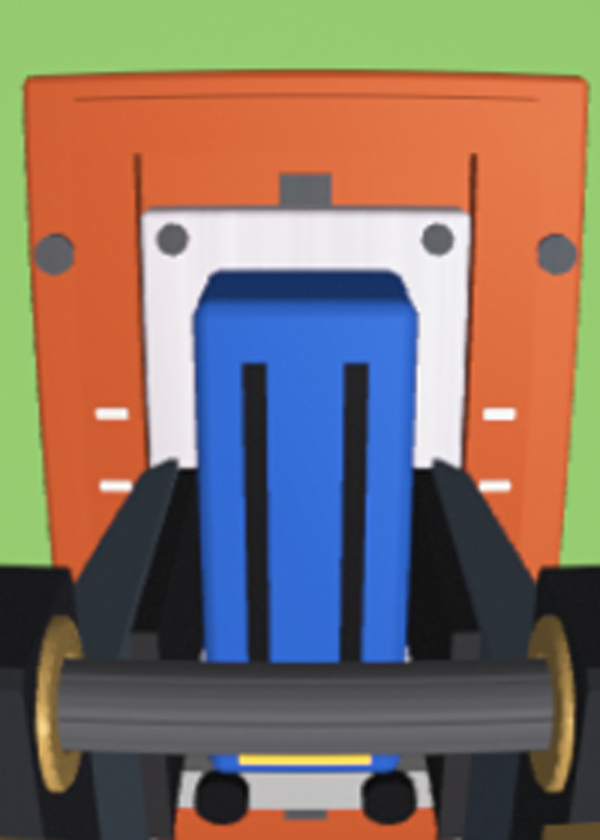

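```bash
python3 -m handwheel '{"gripper":[1,1,1,1],"offset":[[1,0,0],[2,0,0],[2.7,0,0],[2.7,0,0]],"rot":[[0,0,0],[0,0,0],[0,0,0],[0,0,0]]}'
python3 -m handwheel '{"gripper":[1,1],"offset":[[0.6,0,0],[0.6,0,0]],"rot":[[0,0,0],[0,0,0]]}'
python3 -m handwheel '{"gripper":[1,1],"offset":[[0.6,0,0],[0.6,0,0]],"rot":[[0,0,0],[0,0,0]]}'
```

```text
time_s: 32.17
ee_pos: [565.8, 238.7, 26.8]
ee_rot: [178.1, 90.0, 163.2]
force: [-0.5, 0.2, -3.7]
gripper_width: 35.0
time_s: 32.33
ee_pos: [565.9, 238.8, 26.3]
ee_rot: [144.4, 90.0, 129.6]
force: [-1.1, 0.6, -2.7]
gripper_width: 34.8
time_s: 32.5
ee_pos: [565.9, 238.8, 25.8]
ee_rot: [121.2, 90.0, 106.4]
force: [-0.1, 0.7, -2.7]
gripper_width: 35.0
```

```bash
python3 -m handwheel '{"gripper":[1,1],"offset":[[0.5,0,0],[0.5,0,0]],"rot":[[0,0,0],[0,0,0]]}'
python3 -m handwheel '{"gripper":[1,1],"offset":[[0.5,0,0],[0.5,0,0]],"rot":[[0,0,0],[0,0,0]]}'
```

```text
time_s: 32.67
ee_pos: [566.0, 238.8, 25.6]
ee_rot: [94.7, 90.0, 79.8]
force: [-0.7, 0.4, 0.1]
gripper_width: 34.9
time_s: 32.83
ee_pos: [566.0, 238.8, 25.6]
ee_rot: [65.9, 90.0, 51.0]
force: [-1.6, -0.6, 4.7]
gripper_width: 34.9
```

```bash
python3 -m handwheel '{"gripper":[1,1,1,1,1],"offset":[[-0.4,0,1],[-0.4,0,2],[-0.4,0,3],[-0.4,0,4],[-0.4,0,4]],"rot":[[0,0,0],[0,0,0],[0,0,0],[0,0,0],[0,0,0]]}'
python3 -m handwheel '{"gripper":[1,1,1,1],"offset":[[0,0,0.5],[0,0,1],[0,0,1.5],[0,0,1.5]],"rot":[[0,0,0],[0,0,0],[0,0,0],[0,0,0]]}'
```

```text
time_s: 33.25
ee_pos: [569.7, 238.1, 25.6]
ee_rot: [131.0, 89.9, 116.2]
force: [-3.7, 0.4, 4.8]
gripper_width: 34.8
time_s: 33.58
ee_pos: [571.0, 237.8, 25.6]
ee_rot: [133.9, 89.9, 119.0]
force: [-3.6, -0.0, 5.0]
gripper_width: 35.2
```

```bash
python3 -m handwheel '{"gripper":[1,1,1],"offset":[[0,0,0.5],[0,0,1],[0,0,1]],"rot":[[0,0,0],[0,0,0],[0,0,0]]}'
python3 -m handwheel '{"gripper":[1,1,1],"offset":[[0,0,0.4],[0,0,0.8],[0,0,0.8]],"rot":[[0,0,0],[0,0,0],[0,0,0]]}'
python3 -m handwheel '{"gripper":[1,1,1],"offset":[[0,0,0.4],[0,0,0.8],[0,0,0.8]],"rot":[[0,0,0],[0,0,0],[0,0,0]]}'
```

```text
time_s: 33.83
ee_pos: [572.0, 237.5, 25.6]
ee_rot: [137.5, 89.9, 122.6]
force: [-3.5, 0.9, 4.6]
gripper_width: 35.0
time_s: 34.08
ee_pos: [572.8, 237.3, 25.6]
ee_rot: [133.6, 89.9, 118.7]
force: [-4.1, 0.5, 4.8]
gripper_width: 35.0
time_s: 34.33
ee_pos: [573.5, 237.1, 25.6]
ee_rot: [138.9, 89.9, 124.0]
force: [-3.8, 1.0, 5.2]
gripper_width: 35.0
```

```bash
python3 -m handwheel '{"gripper":[1,1,1],"offset":[[0,0,0.4],[0,0,0.8],[0,0,0.8]],"rot":[[0,0,0],[0,0,0],[0,0,0]]}'
python3 -m handwheel '{"gripper":[1,1,1],"offset":[[0,0,0.4],[0,0,0.8],[0,0,0.8]],"rot":[[0,0,0],[0,0,0],[0,0,0]]}'
python3 - <<'E'
from h import *
cv2.imwrite('pics/s42.png',grab_frame('scene')[:,:,::-1])
crop('pics/s42.png','pics/s42c.png',340,290,470,400,6)
E
```

```text
time_s: 34.58
ee_pos: [574.2, 236.9, 25.6]
ee_rot: [143.8, 89.9, 128.9]
force: [-4.4, 1.8, 5.2]
gripper_width: 35.0
time_s: 34.83
ee_pos: [574.2, 236.9, 25.6]
ee_rot: [167.6, 89.8, 152.8]
force: [-5.3, 2.3, 6.9]
gripper_width: 35.0
```

View pics/s42c.png

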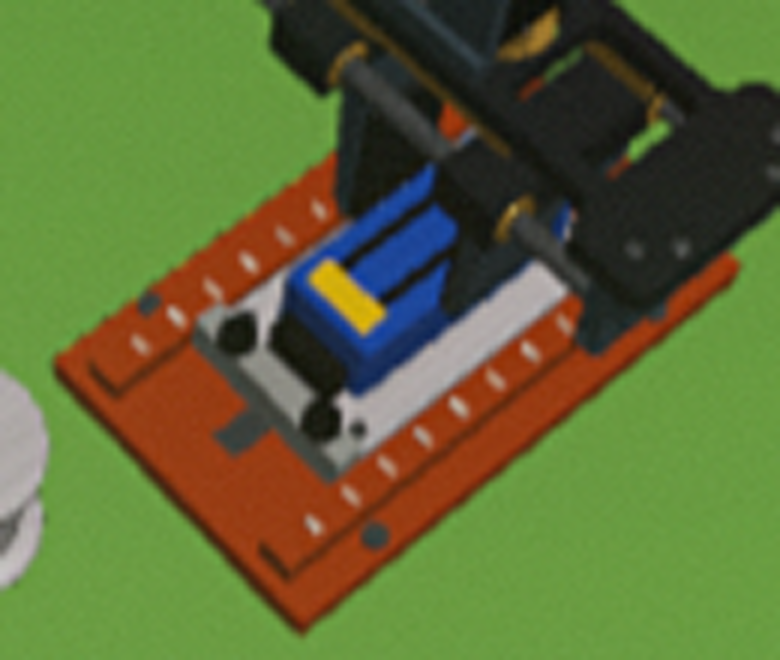

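```bash
python3 -m handwheel '{"gripper":[1,1,1],"offset":[[0,0,0.3],[0,0,0.6],[0,0,0.6]],"rot":[[0,0,0],[0,0,0],[0,0,0]]}'
```

```text
time_s: 35.13
ee_pos: [574.2, 236.9, 25.6]
ee_rot: [174.3, 89.8, 159.4]
force: [-7.0, 1.8, 7.3]
gripper_width: 35.2
```

```bash
python3 -m handwheel '{"gripper":[0.6,0.55,0.5,0.4,0.3],"offset":[[-0.5,0,-0.5],[-0.5,0,-0.5],[-0.5,0,-0.5],[-0.5,0,-0.5],[-0.5,0,-0.5]],"rot":[[0,0,0],[0,0,0],[0,0,0],[0,0,0],[0,0,0]]}'
python3 -m handwheel '{"gripper":[0.3,0.3,0.3,0.3,0.3],"offset":[[-3,0,0],[-15,0,0],[-45,0,0],[-85,0,0],[-125,0,0]],"rot":[[0,0,0],[0,0,0],[0,0,0],[0,0,0],[0,0,0]]}'
python3 -m handwheel '{"gripper":[0.1,0.1,0.1,0.1,0.1],"offset":[[-25,0,25],[-25,0,50],[-25,0,60],[-25,0,60],[-25,0,60]],"rot":[[0,0,0],[0,0,0],[0,0,0],[0,0,0],[0,0,0]]}'
python3 - <<'E'
from h import *
import json
s=state();print(s['ee_pos'],s['force'],s['qvel'].round(1))
json.dump({k:list(map(float,s[k])) for k in('ee_pos','ee_rot')},open('w43.json','w'))
cv2.imwrite('pics/w43.png',grab_frame('wrist')[:,:,::-1])
crop('pics/w43.png','pics/w43c.png',235,90,395,340,3)
cv2.imwrite('pics/s43.png',grab_frame('scene')[:,:,::-1])
cv2.imwrite('pics/t43.png',grab_frame('top')[:,:,::-1])
E
```

```text
time_s: 35.55
ee_pos: [575.8, 236.1, 25.5]
ee_rot: [40.9, 90.0, 26.0]
force: [0.1, -0.3, -0.2]
gripper_width: 55.5
time_s: 35.97
ee_pos: [574.8, 235.9, 151.4]
ee_rot: [-147.7, 89.9, -162.6]
force: [0.8, 0.9, -0.1]
gripper_width: 64.0
time_s: 36.38
ee_pos: [632.3, 220.5, 174.1]
ee_rot: [-158.1, 89.8, -173.0]
force: [-0.0, 0.2, 0.2]
gripper_width: 82.2
[632.28728853 220.47881903 174.06811613] [-0.01113269  0.18719172  0.23178733] [ 0.7 -0.6  1.5  0.   0.1 -0.1]
```

View pics/w43c.png

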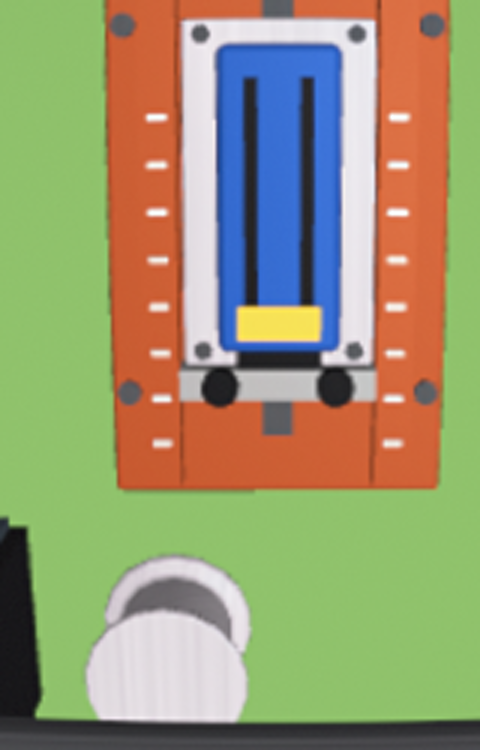

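View pics/s43.png

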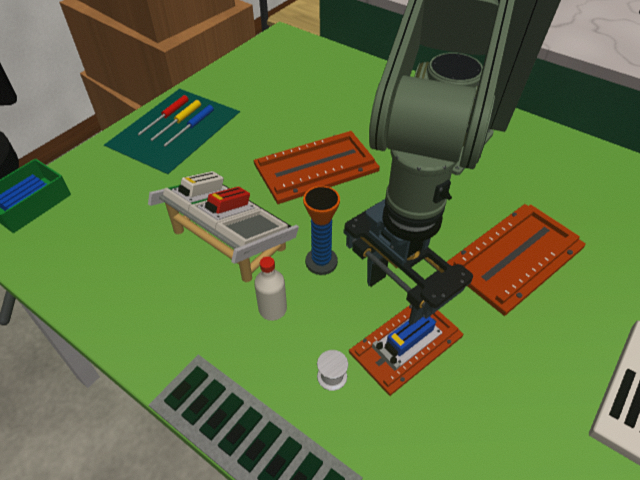

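```bash
cat > fit5.py <<'E'
from fit import *
W['w43']=json.load(open('w43.json'));W['w3']=json.load(open('w3.json'))
c=lambda x,y:('w43',235+x/3,90+y/3); d=lambda x,y:('w3',235+x/3,90+y/3)
for nm,O,k in(('blue',[(c(200,34),(-50,-24,10)),(c(357,34),(-50,24,10)),(c(203,351),(50,-24,10)),(c(355,351),(50,24,10)),(c(251,78),(-34.7,-8,40)),(c(308,78),(-34.7,8,40)),(c(237,306),S[1]),(c(322,306),S[0]),(c(321,341),S[3]),(c(236,341),S[2])],(c(220,387),c(335,387))),
 ('white0',[(d(255,120),(-50,-24,10)),(d(400,123),(-50,24,10)),(d(252,411),(50,-24,10)),(d(390,412),(50,24,10)),(d(305,170),(-34.7,-8,40)),(d(357,170),(-34.7,8,40)),(d(290,378),S[1]),(d(364,379),S[0]),(d(363,408),S[3]),(d(289,407),S[2])],(d(269,446),d(374,447)))):
  x,r=fit(O,[575,238,12,-15,0],False); 
  K=np.mean([at_z(ray('wrist',(u,v),W[n]),33) for n,u,v in k],0)
  a=np.radians(-14.85); dd=x[:2]-K[:2]
  print(nm,x.round(2),np.sqrt((r**2).mean()).round(2),'rel knobs x,y',(dd@[np.cos(a),np.sin(a)]).round(2),(dd@[-np.sin(a),np.cos(a)]).round(2))
E
python3 fit5.py
python3 - <<'E'
from h import *
crop('pics/w43.png','pics/w43d.png',285,190,370,240,9)
crop('pics/s43.png','pics/s43c.png',340,290,470,400,6)
E
```

```text
blue [ 5.7514e+02  2.3807e+02  1.3390e+01 -1.4850e+01  8.0000e-02] 0.38 rel knobs x,y -59.34 0.45
white0 [ 5.7437e+02  2.3782e+02  1.3140e+01 -1.4720e+01 -1.8000e-01] 0.12 rel knobs x,y -59.64 0.03
```

View pics/s43c.png

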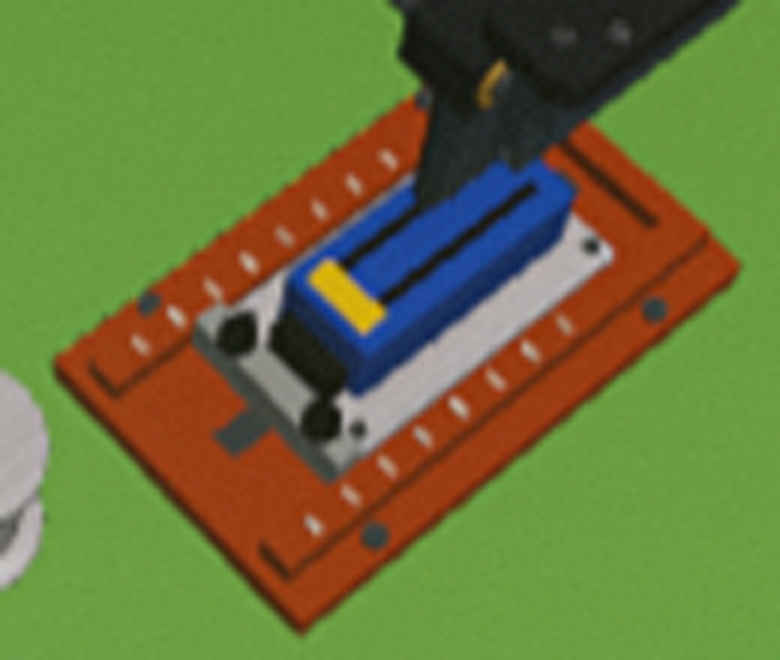

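View pics/w43d.png

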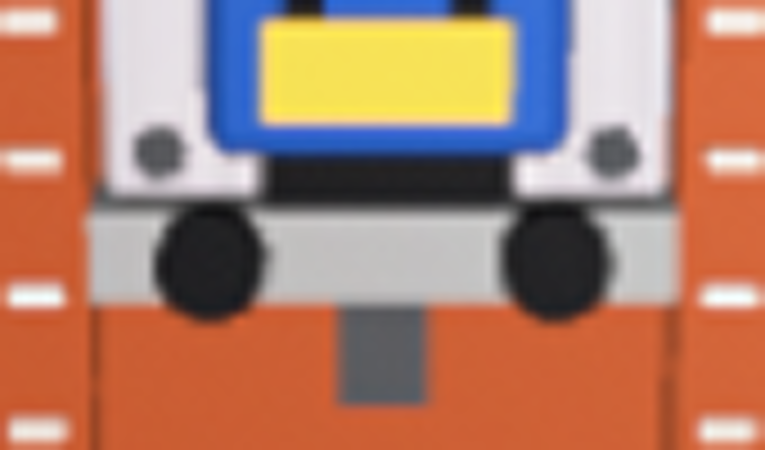

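View pics/t43.png

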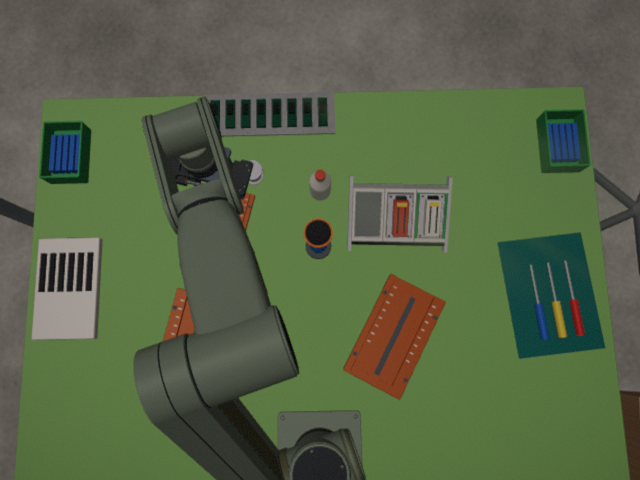

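```bash
python3 - <<'E'
from h import *
s=state(); print(s['qvel'].round(1),s['force'].round(1)); print(job_done())
E
```

```text
[ 0.1 -0.3 -0.5 -0.  -0.2 -0.1] [ 0.  -0.2 -0.2]
the job is handed in; nothing more can be done
None
```

I handed the job in at about 36.5 s with both modules in place as far as my last camera and force checks show. The interface gives no verdict.

**White module:** it lies in the green pocket with its connector uphill. After I released it, the camera fit put it 0.9 mm downhill of the nest centre, at nest z 6.5 mm. The fit gave its slope as 24.6°, so it lies flat to within about 0.4°. I could only confirm it again at the end in the scene and top pictures, where it looked unmoved.

**Blue module:** it lies in the fixture against the stop.
- I slid it along the channel floor until the hand stopped advancing and the along-channel force rose to about 7 N. The hand force never went above about 8 N while I was setting it down.
- The final fit puts it 59.3 mm from the stop's knobs, against 59.6 mm for the white module at the start. It is flat to 0.1° and square to within 0.2°.
- Camera heights read about 1 mm high throughout, for the white module at the start as well. For the floor seating I relied on contact.

**What went wrong on the way:** my first grip on the blue module, tilted to keep clear of the fume hood, was too shallow and slipped off. It pushed the module about 1.4 mm sideways in its nest. The second grip was off-centre, and the module pivoted in the jaws while I carried it. I laid it down on the free table beside the fixture, gripped it again at its centre, and then loaded it.

**Other items:** a camera fit after the slip showed the red module within 2 mm of its start. In the final scene and top pictures, the red module, spool, bottle and hood are where they began. Nothing was touching the gripper when I handed in.

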